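# Put the check weights away and close the pocket scale

### The arm

A 7-joint arm with a two-finger parallel gripper is mounted at the origin on a cart in front of the work surface, level with it; the furniture and walls round the work are solid. World frame = base frame: x ahead of the robot, y to its left, z up, the work surface at z = 0. Lengths are in m, angles in rad, forces in N, time in s.
With the tool pointing down it reaches from about 0.425 to 0.875 m from the base axis. Payload 4.7 kg.
Tool frame: the origin (TCP) lies between the finger pads; the fingertips stand 22 mm ahead of it and the grasp point (between the pads) lies 3 mm ahead of it; z points along the fingers, y is the line along which they close (so a half turn about z gives the same grasp; the last joint's range is limited). The gripper opens to 87 mm and grips with 3 to 60 N. Pads are 19 mm wide; open, the fingers measure 117 mm over their backs; the gripper's body (75 mm by 190 mm) begins 51 mm behind the grasp point.
Start: joints at [1.127, 0.321, -0.07, 1.45, 0.023, 1.371, -0.057], TCP at [0.287, -0.583, 0.245] pointing down, gripper open.
Joint ranges: [-2.86, 2.86], [-0.3, 2.09], [-1.38, 1.24], [0.06, 2.45], [-1.56, 4.7], [0.09, 2.05], [-2.69, 2.69]. Speed limits (rad/s): [2.57, 2.57, 3.14, 3.14, 3.14, 3.14, 3.14].

### API

Orientations are given as a rotation vector (axis times angle).
In Python, from bench import ctrl gives the robot as it stands. The module is installed in compiled form; this text tells all that it offers.
- The arm moves only by the tool send_rows, never from a script. Its argument "motion" is a list of rows, each an object with "claw": the opening, from -1 (shut) to 1 (fully open); "slide": the shift along the tool's x, y, z in mm, a list of three; "delta_rot": the turn, a rotation vector about the tool's x, y, z in rad, a list of three. In form: [{"claw": claw, "slide": [x, y, z], "delta_rot": [ax, ay, az]}, ...]. A call has 1 to 5 rows; each row is the pose to reach, as a shift and turn from the pose commanded when the call began, along the tool's axes at that moment; what a row does not reach only later rows make up. A row lasts 1/10 s, in which the tool goes at most 50 mm and 8.59 degrees, less where a joint would pass 70% of its speed; a pose out of reach is approached as far as the arm can. A call with a gripper value outside its range is refused whole. The fingers move at their own pace and stop on an object; "grip_force" is the grip in N (left out, the last holds). Time passes only in rows, so rows that repeat a pose let the fingers close. It gives the time, the measured TCP pose, the force, the opening and the grip force at its end, in the units of the state.
- ctrl.get_state(): the state, without advancing time (a new reading comes with each control period).
- ctrl.get_image(name): name is "scene" or "top" or "wrist"; returns a dict with "color" (400x640x3 uint8, blue, green, red), "fx", "fy", "cx", "cy" (pixels), "k1" (the pictures are not rectified: a ray, as slopes to the right and down, at radius r is drawn at 1 + k1 r^2 times it, then the intrinsics apply), "pose" (4x4, takes a point from camera to world coordinates). Camera axes: x right, y down, z forward; pixel columns grow to the right and rows downward; lengths in m; the calibration is good to about 2 mm. A picture is of the moment at which its call begins. There is no depth.
- ctrl.close_job(): hands the job in; it is judged then, once.
The state is a dict: "time": time; "joint_positions": joint angles; "qd": joint speeds; "joint_torque": joint torques, N m; "position": TCP position; "tool_rot": TCP orientation; "ft_force": force on the tool from outside, world axes, zero at the start; "torque": the same for the moment, N m; "grip_width": opening from 0.0 (shut) to 1.0 (fully open); "grip_force": force on a finger pad.
Only numpy, scipy, OpenCV 4.12 (cv2) and the standard library are available. Lean on these libraries where they do the work, as an engineer would, in place of code of your own. Each camera call takes 0.05 s, during which the arm holds its last target. There are 200 camera calls.

### The job

The pocket scale has just been checked and its four brass weights are still stacked on the pan. Take the stack apart and put each weight back flat in its own wooden pot, the one whose well fits it, without dropping any; then swing the scale's cover fully shut over the empty pan.

Things in the scene. Friction and masses are not known exactly. Their poses are not given: they have to be found in the camera images.
- weight_200: 200 g check weight, a flat plain brass disc 42 mm in diameter and 18.4 mm high; largest, at the bottom. Origin: centre of its underside, z up. The four lie roughly centred on one another, so each shows as a ring round the smaller one above it.
- weight_100: 100 g check weight, a flat plain brass disc 33 mm in diameter and 15 mm high; second largest, on the 200 g one. Origin: centre of its underside, z up. The four lie roughly centred on one another, so each shows as a ring round the smaller one above it.
- weight_50: 50 g check weight, a flat plain brass disc 26 mm in diameter and 12 mm high; third, on the 100 g one. Origin: centre of its underside, z up. The four lie roughly centred on one another, so each shows as a ring round the smaller one above it.
- weight_20: 20 g check weight, a flat plain brass disc 19 mm in diameter and 9 mm high; smallest, on the top of the stack. Origin: centre of its underside, z up. The four lie roughly centred on one another, so each shows as a ring round the smaller one above it.
- pot_200: Open turned pale-wood pot for the 200 g weight, fixed to the table: round well 47 mm in diameter, 10 mm deep, floor 5 mm above the table (a blue felt disc), so its rim is 15 mm above the table; the mouth flares in the top 3 mm to 53 mm; 65 mm over the foot. Origin: centre of its underside on the table, z up. The weight stands 8.4 mm proud when seated.
- pot_100: Open turned pale-wood pot for the 100 g weight, fixed to the table: round well 38 mm in diameter, 9 mm deep, floor 5 mm above the table (a blue felt disc), so its rim is 14 mm above the table; the mouth flares in the top 3 mm to 44 mm; 56 mm over the foot. Origin: centre of its underside on the table, z up. The weight stands 6 mm proud when seated.
- pot_50: Open turned pale-wood pot for the 50 g weight, fixed to the table: round well 31 mm in diameter, 7 mm deep, floor 5 mm above the table (a blue felt disc), so its rim is 12 mm above the table; the mouth flares in the top 3 mm to 37 mm; 49 mm over the foot. Origin: centre of its underside on the table, z up. The weight stands 5 mm proud when seated.
- pot_20: Open turned pale-wood pot for the 20 g weight, fixed to the table: round well 24 mm in diameter, 4.5 mm deep, floor 5 mm above the table (a blue felt disc), so its rim is 9.5 mm above the table; the mouth flares in the top 3 mm to 30 mm; 42 mm over the foot. Origin: centre of its underside on the table, z up. The weight stands 4.5 mm proud when seated.
- scale: Black pocket scale, 130 mm along its x, 76 mm along its y, 14.5 mm high without the cover, fixed to the table. Origin: centre of its underside, x to the hinge end (away from the robot). Weighing pan 62 x 64 mm with its centre at x = 25 mm, top at z = 17.5 mm. Cover hinge axis along y at x = 66 mm, z = 11.5 mm.
- scale_cover (a joint): Flip cover of the scale: 0 = closed flat over the pan, 2.62 = swung right back; starts wide open. A black plate 76 mm wide reaching 131 mm from the hinge axis, outer face 16.5 mm from the axis (closed: its top at z = 28 mm), 10 mm side walls. Stiff hinge (0.06 N m): the cover stays wherever it is left; about 0.5 N at its free edge swings it. No catch.
Things that resemble listed ones, but are neither listed nor needed, are in the scene too. Leave any purple or turquoise look-alike of the pot_200 alone.

How it is judged:
At the end, for the whole second after the job is handed in: Each weight lies flat (within 0.1 rad) on the floor of its own pot (within 5 mm of the pot's centre, underside within 2 mm of the well's floor), released and at rest, and the scale's cover is shut (less than 0.06 rad open) (horizontal distance between weight_200 and pot_200 below 0.005 m and z of weight_200 in the frame of pot_200 between 0.003 and 0.007 m and angle between each of weight_200, weight_100, weight_50, weight_20's own z axis and vertical below 0.1 rad and linear speed of each of weight_200, weight_100, weight_50, weight_20 below 0.02 m/s and horizontal distance between weight_100 and pot_100 below 0.005 m and z of weight_100 in the frame of pot_100 between 0.003 and 0.007 m and horizontal distance between weight_50 and pot_50 below 0.005 m and z of weight_50 in the frame of pot_50 between 0.003 and 0.007 m and horizontal distance between weight_20 and pot_20 below 0.005 m and z of weight_20 in the frame of pot_20 between 0.003 and 0.007 m and value of joint scale_cover below 0.06 rad); the robot touches nothing.
It fails at once if the 200 g weight is dropped (falls free of the fingers faster than 0.65 m/s, about 2 cm) (linear speed of weight_200 above 0.65 m/s and contact force between the fingers and weight_200 below 0.01 N).
It fails at once if the 100 g weight is dropped (falls free of the fingers faster than 0.65 m/s, about 2 cm) (linear speed of weight_100 above 0.65 m/s and contact force between the fingers and weight_100 below 0.01 N).
It fails at once if the 50 g weight is dropped (falls free of the fingers faster than 0.65 m/s, about 2 cm) (linear speed of weight_50 above 0.65 m/s and contact force between the fingers and weight_50 below 0.01 N).
It fails at once if the 20 g weight is dropped (falls free of the fingers faster than 0.65 m/s, about 2 cm) (linear speed of weight_20 above 0.65 m/s and contact force between the fingers and weight_20 below 0.01 N).
It also fails if it takes over 141 s, if anything falls off the work surface, if the arm or the gripper's body presses on something with over 40 N, if the wrist force passes 120 N, or if a joint passes its speed limit or range.

## Working session

There is one attempt and no reset: what is moved stays moved. The work goes in short steps, Python scripts to look and compute and a tool call to move; the robot and the scene stay as the last step left them, time stands still between calls to the robot, and variables do not carry over. Pictures are saved under pics/ and viewed, at most 14 in all, crops included, and the job is handed in when it is done.

Besides the shell and the picture viewer there is one more tool, called after "Request:" as name(argument=value, ...), one argument or row to a line, values as JSON. send_rows: Moves the arm, as the interface text tells. Its arguments: {"type":"object","properties":{"motion":{"type":"array","items":{"type":"object","properties":{"claw":{"type":"number"},"slide":{"type":"array","items":{"type":"number"}},"delta_rot":{"type":"array","items":{"type":"number"}}}}},"grip_force":{"type":"number"}},"required":["motion"]}

```bash
mkdir -p pics
cat > h.py <<'E'
import numpy as np, cv2
from scipy.spatial.transform import Rotation as R
from bench import ctrl
def grab(n):
    return ctrl.get_image(n)
def ray(im,u,v):
    x=(u-im["cx"])/im["fx"]; y=(v-im["cy"])/im["fy"]
    p=cv2.undistortPoints(np.array([[[float(u),float(v)]]]),np.array([[im["fx"],0,im["cx"]],[0,im["fy"],im["cy"]],[0,0,1.]]),np.array([im["k1"],0,0,0.]))[0,0]
    T=np.array(im["pose"]); return T[:3,3],T[:3,:3]@np.array([p[0],p[1],1.])
def onz(im,u,v,z):
    o,d=ray(im,u,v); return o+d*(z-o[2])/d[2]
def proj(im,P):
    T=np.array(im["pose"]); c=T[:3,:3].T@(np.array(P)-T[:3,3]); x,y=c[0]/c[2],c[1]/c[2]
    s=1+im["k1"]*(x*x+y*y); return np.array([im["fx"]*x*s+im["cx"],im["fy"]*y*s+im["cy"]])
def st():
    s=ctrl.get_state(); return s
E
python3 - <<'E'
from h import *
for n in ("top","scene"):
    im=grab(n); cv2.imwrite(f"pics/{n}0.png",im["color"]); np.save(n+"0.npy",im,allow_pickle=True)
    print(n,im["fx"],im["k1"],np.round(im["pose"],3).tolist())
s=st();print(s["position"],s["tool_rot"],s["ft_force"],s["grip_width"],s["time"])
print(np.round(R.from_rotvec(s["tool_rot"]).as_matrix(),3))
E
```

```text
top 454.65911665733677 0.018164795101704212 [[-0.045, -0.979, 0.201, 0.283], [-0.999, 0.044, -0.01, -0.02], [0.001, -0.201, -0.98, 1.385], [0.0, 0.0, 0.0, 1.0]]
scene 423.4783926938071 -0.011161694510515388 [[-0.726, -0.412, 0.55, -0.057], [-0.687, 0.445, -0.574, 0.581], [-0.008, -0.795, -0.607, 0.709], [0.0, 0.0, 0.0, 1.0]]
[ 0.28702059 -0.58267811  0.24353873] [-3.05797791e+00 -7.12480328e-01  7.84845220e-04] [-0.35406379  0.4601659   0.28412603] 0.9985430646722767 0.1
[[ 0.897  0.442 -0.001]
 [ 0.442 -0.897  0.002]
 [-0.    -0.002 -1.   ]]
```

View pics/top0.png

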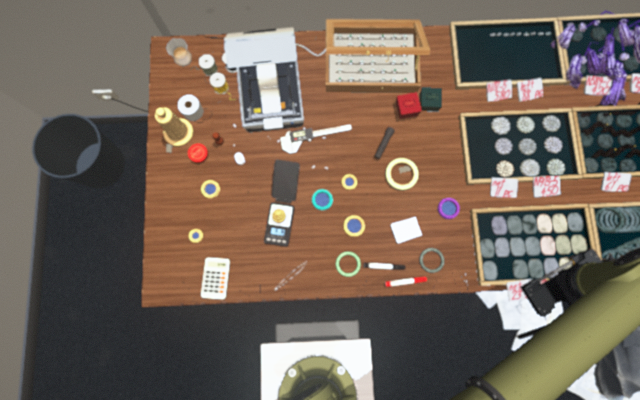

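View pics/scene0.png

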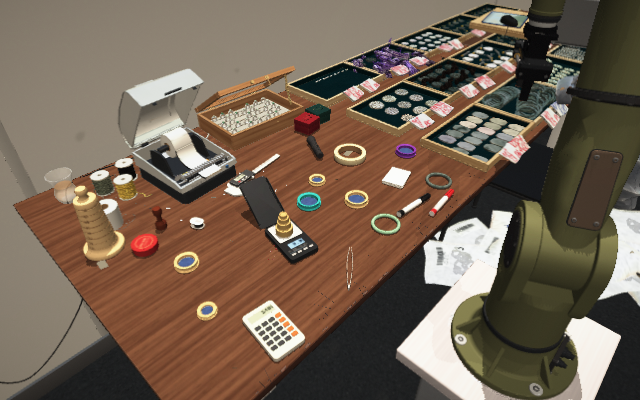

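The pots with blue felt and pale wood rims are at top-view pixels (210,189), (196,236), (349,182) and (354,226). Turquoise (322,199) and purple (449,208) are look-alikes. The scale and stack are at (280,215). Next I measure the sizes.

Run:
```python
from h import *
top=np.load("top0.npy",allow_pickle=True).item(); sc=np.load("scene0.npy",allow_pickle=True).item()
def blobs(im,cs,w):
    hsv=cv2.cvtColor(im["color"],cv2.COLOR_BGR2HSV); 
    for (u,v) in cs:
        x0,y0=u-w,v-w; c=hsv[y0:v+w,x0:u+w].astype(int)
        blue=((c[...,0]>95)&(c[...,0]<135)&(c[...,1]>90)).astype(np.uint8)
        wood=((c[...,2]>165)).astype(np.uint8)
        res=[]
        for m,z in ((blue,.005),(wood|blue,.012)):
            k,l,s,ce=cv2.connectedComponentsWithStats(m)
            i=min([i for i in range(1,k) if s[i,4]>15],key=lambda i:np.hypot(*(ce[i]-w)))
            cn,_=cv2.findContours((l==i).astype(np.uint8),cv2.RETR_EXTERNAL,cv2.CHAIN_APPROX_NONE)
            h=cv2.convexHull(cn[0])[:,0]+[x0,y0]
            P=np.array([onz(im,a,b,z)[:2] for a,b in h]); (cx,cy),r=cv2.minEnclosingCircle((P*1000).astype(np.float32))
            res.append((round(cx,1),round(cy,1),round(2*r,1),int(s[i,4]),np.round(onz(im,*(ce[i]+[x0,y0]),z)[:2]*1000,1).tolist()))
        print((u,v),res)
blobs(top,[(210,189),(196,236),(349,182),(354,226),(322,199)],18)
blobs(sc,[(186,262),(207,311),(317,180),(356,199),(309,201)],20)
print(onz(top,278,215,.07),onz(sc,285,215,.07))
big=cv2.resize(top["color"][155:255,180:380],None,fx=4,fy=4,interpolation=cv2.INTER_CUBIC)
cv2.imwrite("pics/c1.png",big)
```

```text
(210, 189) [(620.3, 306.7, 26.2, 58, [620.3, 306.7]), (619.7, 305.2, 65.3, 320, [618.6, 305.2])]
(196, 236) [(476.4, 351.5, 13.3, 16, [475.4, 350.9]), (475.1, 349.3, 49.2, 195, [475.8, 348.8])]
(349, 182) [(623.5, -126.7, 20.5, 34, [623.4, -126.7]), (613.2, -139.5, 89.0, 267, [617.9, -130.3])]
(354, 226) [(484.7, -132.8, 36.6, 115, [484.6, -132.9]), (484.3, -133.0, 70.9, 400, [483.3, -132.8])]
(322, 199) [(571.2, -39.0, 43.7, 150, [571.2, -39.0]), (577.4, -52.5, 93.3, 360, [571.0, -41.4])]
(186, 262) [(621.0, 306.5, 31.3, 89, [622.4, 305.8]), (615.7, 308.5, 67.0, 362, [615.6, 309.2])]
(207, 311) [(477.5, 351.2, 18.9, 53, [476.8, 351.2]), (471.1, 353.4, 46.1, 293, [470.5, 354.1])]
(317, 180) [(624.1, -127.5, 23.3, 23, [625.9, -128.3]), (619.0, -120.3, 58.4, 133, [617.4, -120.4])]
(356, 199) [(486.9, -134.9, 39.0, 85, [487.7, -136.1]), (480.6, -128.4, 79.2, 271, [481.4, -128.7])]
(309, 201) [(572.9, -40.5, 41.2, 104, [574.2, -41.6]), (570.6, -40.6, 66.4, 211, [571.6, -40.0])]
[0.51569728 0.092212   0.07      ] [0.51814733 0.0914264  0.07      ]
```

View pics/c1.png

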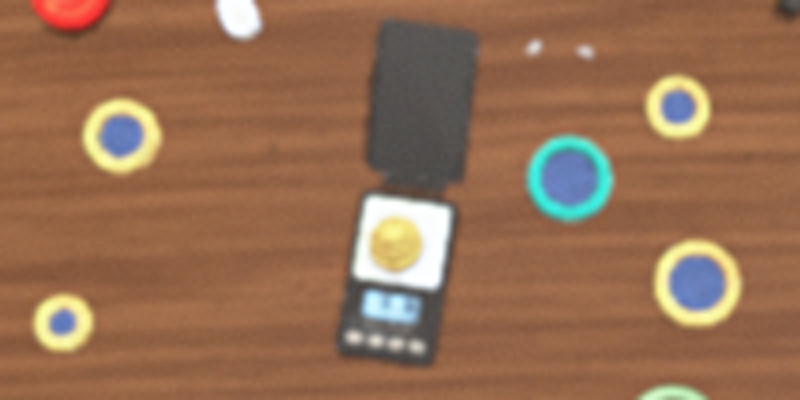

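The 20 g pot is at (196,236), the 50 g pot at (349,182), the 100 g pot at (210,189) and the 200 g pot at (354,226): felt diameters rank 13 < 20 < 26 < 37 mm and only these four have pale-wood rims. The crop confirms this. I rotate the tool to line up with the world axes and go above the stack.

Request:
send_rows(
  motion=[
    {"claw": 1,"slide": [0,0,0],"delta_rot": [0,0,0.115]},
    {"claw": 1,"slide": [0,0,0],"delta_rot": [0,0,0.23]},
    {"claw": 1,"slide": [0,0,0],"delta_rot": [0,0,0.345]},
    {"claw": 1,"slide": [0,0,0],"delta_rot": [0,0,0.458]},
    {"claw": 1,"slide": [0,0,0],"delta_rot": [0,0,0.458]},
  ],
  grip_force=8,
)

```text
time: 0.6
position: [0.2871, -0.5828, 0.244]
tool_rot: [-3.141, 0.001, 0.001]
ft_force: [-0.3, -0.0, 0.3]
grip_width: 1.001
grip_force: 0.0
```

Request:
send_rows(
  motion=[
    {"claw": 1,"slide": [15,-45,0],"delta_rot": [0,0,0]},
    {"claw": 1,"slide": [30,-90,0],"delta_rot": [0,0,0]},
    {"claw": 1,"slide": [45,-135,0],"delta_rot": [0,0,0]},
    {"claw": 1,"slide": [60,-180,0],"delta_rot": [0,0,0]},
    {"claw": 1,"slide": [77,-225,0],"delta_rot": [0,0,0]},
  ],
)

```text
time: 1.1
position: [0.3644, -0.3562, 0.2444]
tool_rot: [3.141, 0.004, -0.0]
ft_force: [1.0, 0.1, -0.4]
grip_width: 1.006
grip_force: 0.0
```

Request:
send_rows(
  motion=[
    {"claw": 1,"slide": [15,-45,0],"delta_rot": [0,0,0]},
    {"claw": 1,"slide": [30,-90,0],"delta_rot": [0,0,0]},
    {"claw": 1,"slide": [45,-135,0],"delta_rot": [0,0,0]},
    {"claw": 1,"slide": [60,-180,0],"delta_rot": [0,0,0]},
    {"claw": 1,"slide": [77,-225,0],"delta_rot": [0,0,0]},
  ],
)

```text
time: 1.6
position: [0.4413, -0.1313, 0.2446]
tool_rot: [3.141, 0.004, 0.0]
ft_force: [1.5, 0.1, 0.7]
grip_width: 0.998
grip_force: 0.0
```

Request:
send_rows(
  motion=[
    {"claw": 1,"slide": [12,-45,0],"delta_rot": [0,0,0]},
    {"claw": 1,"slide": [24,-90,0],"delta_rot": [0,0,0]},
    {"claw": 1,"slide": [36,-135,0],"delta_rot": [0,0,0]},
    {"claw": 1,"slide": [50,-180,0],"delta_rot": [0,0,0]},
    {"claw": 1,"slide": [50,-180,0],"delta_rot": [0,0,0]},
  ],
)

```text
time: 2.1
position: [0.4918, 0.0548, 0.2449]
tool_rot: [-3.138, -0.022, -0.002]
ft_force: [0.4, -0.3, 0.5]
grip_width: 1.0
grip_force: 0.0
```

Run:
```python
from h import *
im=grab("wrist"); cv2.imwrite("pics/w1.png",im["color"]); np.save("w1.npy",im,allow_pickle=True)
print(im["fx"],im["k1"],np.round(im["pose"],3).tolist()); s=st(); print(s["position"],R.from_rotvec(s["tool_rot"]).as_matrix().round(3).tolist())
```

```text
352.38359823530567 0.004077165321466565 [[0.014, -0.966, -0.257, 0.562], [-1.0, -0.015, -0.0, 0.055], [-0.004, 0.257, -0.966, 0.385], [0.0, 0.0, 0.0, 1.0]]
[0.49139585 0.0506787  0.24455002] [[1.0, 0.01, -0.0], [0.01, -1.0, 0.001], [0.0, -0.001, -1.0]]
```

View pics/w1.png

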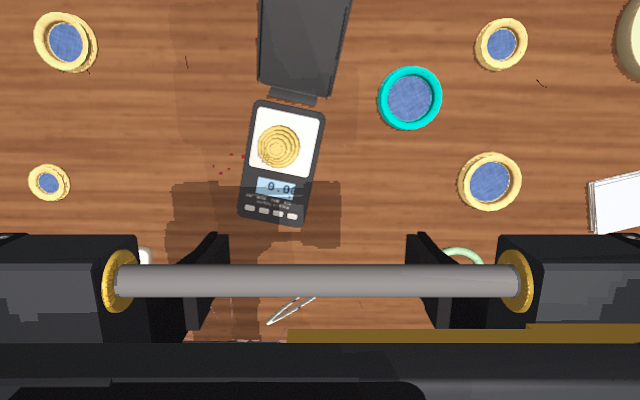

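The wrist view shows the stack at (278,147) and all four pots clearly: 100 g (65,42), 20 g (48,182), 50 g (502,43), 200 g (489,182). I move so that the camera looks straight down at the stack.

Request:
send_rows(
  motion=[
    {"claw": 1,"slide": [-20,-20,22],"delta_rot": [0,0,0]},
    {"claw": 1,"slide": [-44,-43,45],"delta_rot": [0,0,0]},
    {"claw": 1,"slide": [-44,-43,45],"delta_rot": [0,0,0]},
    {"claw": 1,"slide": [-44,-43,45],"delta_rot": [0,0,0]},
    {"claw": 1,"slide": [-44,-43,45],"delta_rot": [0,0,0]},
  ],
)

```text
time: 2.65
position: [0.4484, 0.0884, 0.2003]
tool_rot: [3.141, -0.002, 0.003]
ft_force: [0.3, -0.7, 0.4]
grip_width: 1.0
grip_force: 0.0
```

Run:
```python
from h import *
im=grab("wrist"); np.save("w2.npy",im,allow_pickle=True); s=st(); print(s["position"],np.round(im["pose"],4).tolist(),proj(im,[.517,.092,.05]))
u,v=proj(im,[.517,.092,.05]).astype(int)
c=im["color"][v-80:v+80,u-100:u+100]; cv2.imwrite("pics/w2.png",cv2.resize(c,None,fx=4,fy=3.75,interpolation=cv2.INTER_CUBIC)); print(u-100,v-80)
# rough pots
w=np.load("w1.npy",allow_pickle=True).item()
hsv=cv2.cvtColor(w["color"],cv2.COLOR_BGR2HSV)
m=cv2.inRange(hsv,(100,60,40),(130,255,255)); k,l,S,ce=cv2.connectedComponentsWithStats(m)
for i in range(1,k):
    if S[i,4]>100: print(ce[i].round(),S[i,4],onz(w,*ce[i],.006)[:2].round(4))
```

```text
[0.44857243 0.08856745 0.2003575 ] [[-0.0014, -0.9665, -0.2567, 0.5184], [-1.0, 0.0015, -0.0001, 0.0885], [0.0005, 0.2567, -0.9665, 0.3406], [0.0, 0.0, 0.0, 1.0]] [312.38849051 107.5371025 ]
212 27
[65. 42.] 945 [0.6192 0.308 ]
[501.  44.] 646 [ 0.6233 -0.125 ]
[409.  98.] 1473 [ 0.5707 -0.0381]
[489. 181.] 1147 [ 0.4842 -0.1325]
[ 48. 182.] 279 [0.4756 0.3514]
[275. 190.] 308 [0.4713 0.1022]
```

View pics/w2.png

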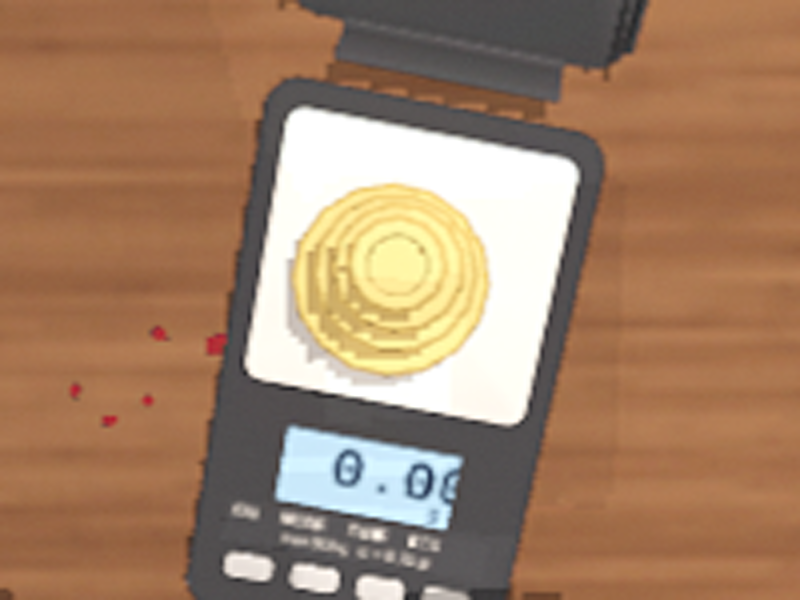

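The enlarged view shows the stack rings: the 20 g disc's top is centred at crop (397,264) and the 200 g disc's outline at (390,279). The cover is open beyond the hinge at the top.

Run:
```python
from h import *
im=np.load("w2.npy",allow_pickle=True).item()
def f(x,y,z): return onz(im,212+x/4,27+y/3.75,z)[:2].round(4)
print("20",f(398,264,.0719),"200",f(390.5,279.5,.0359))
# scale corners
print("pan",f(432,260,.0175),[f(*p,.0175) for p in ((288,105),(580,160),(522,425),(245,378))])
```

```text
20 [0.5243 0.0923] 200 [0.5218 0.0945]
pan [0.5264 0.0857] [array([0.5603, 0.1165]), array([0.5484, 0.0537]), array([0.488 , 0.0652]), array([0.4992, 0.1277])]
```

Request:
send_rows(
  motion=[
    {"claw": 1,"slide": [40,-2,20],"delta_rot": [0,0,0]},
    {"claw": 1,"slide": [76,-4,50],"delta_rot": [0,0,0]},
    {"claw": 0.2,"slide": [76,-4,85],"delta_rot": [0,0,0]},
    {"claw": 0.2,"slide": [76,-4,110],"delta_rot": [0,0,0]},
    {"claw": 0.2,"slide": [76,-4,110],"delta_rot": [0,0,0]},
  ],
)

```text
time: 3.2
position: [0.5216, 0.0922, 0.0861]
tool_rot: [-3.141, 0.003, 0.011]
ft_force: [0.4, 0.3, 0.1]
grip_width: 0.811
grip_force: 0.0
```

Request:
send_rows(
  motion=[
    {"claw": 0.2,"slide": [0,0,0],"delta_rot": [0,0,0]},
    {"claw": 0.2,"slide": [0,0,0],"delta_rot": [0,0,0]},
  ],
)

```text
time: 3.4
position: [0.5251, 0.0937, 0.0915]
tool_rot: [-3.142, 0.001, -0.006]
ft_force: [0.1, 0.7, -0.2]
grip_width: 0.649
grip_force: 0.0
```

Request:
send_rows(
  motion=[
    {"claw": 0.0,"slide": [0,0,0],"delta_rot": [0,0,0]},
    {"claw": -0.2,"slide": [0,0,0],"delta_rot": [0,0,0]},
    {"claw": -0.4,"slide": [0,0,0],"delta_rot": [0,0,0]},
  ],
)

```text
time: 3.7
position: [0.5239, 0.0938, 0.0904]
tool_rot: [3.141, -0.0, 0.002]
ft_force: [-0.4, -0.9, 0.4]
grip_width: 0.416
grip_force: 0.0
```

Request:
send_rows(
  motion=[
    {"claw": -0.4,"slide": [0,0,0],"delta_rot": [0,0,0]},
  ],
)

```text
time: 3.8
position: [0.5236, 0.0938, 0.09]
tool_rot: [3.141, -0.0, 0.001]
ft_force: [-0.6, -0.2, -0.1]
grip_width: 0.345
grip_force: 0.0
```

Request:
send_rows(
  motion=[
    {"claw": -0.4,"slide": [0,0,0],"delta_rot": [0,0,0]},
  ],
)

```text
time: 3.9
position: [0.5234, 0.0938, 0.0897]
tool_rot: [3.141, -0.0, 0.0]
ft_force: [-0.2, -0.8, 0.1]
grip_width: 0.316
grip_force: 0.0
```

Request:
send_rows(
  motion=[
    {"claw": -0.4,"slide": [1,1.5,-0.8],"delta_rot": [0,0,0]},
    {"claw": -0.4,"slide": [1,1.5,-0.8],"delta_rot": [0,0,0]},
    {"claw": -0.7,"slide": [1,1.5,-0.8],"delta_rot": [0,0,0]},
    {"claw": -0.7,"slide": [1,1.5,-0.8],"delta_rot": [0,0,0]},
    {"claw": -0.7,"slide": [1,1.5,-0.8],"delta_rot": [0,0,0]},
  ],
  grip_force=8,
)

```text
time: 4.4
position: [0.5244, 0.0924, 0.0903]
tool_rot: [3.141, -0.0, -0.0]
ft_force: [-0.2, 0.0, -0.1]
grip_width: 0.206
grip_force: 8.0
```

Request:
send_rows(
  motion=[
    {"claw": -0.8,"slide": [0,0,0],"delta_rot": [0,0,0]},
    {"claw": -0.8,"slide": [0,0,0],"delta_rot": [0,0,0]},
  ],
)

```text
time: 4.6
position: [0.5243, 0.0924, 0.0903]
tool_rot: [3.142, -0.0, -0.0]
ft_force: [0.1, 0.1, -0.1]
grip_width: 0.206
grip_force: 8.0
```

Request:
send_rows(
  motion=[
    {"claw": -0.8,"slide": [0,0,-10],"delta_rot": [0,0,0]},
    {"claw": -0.8,"slide": [0,0,-30],"delta_rot": [0,0,0]},
    {"claw": -0.8,"slide": [0,0,-60],"delta_rot": [0,0,0]},
    {"claw": -0.8,"slide": [0,0,-90],"delta_rot": [0,0,0]},
    {"claw": -0.8,"slide": [0,0,-90],"delta_rot": [0,0,0]},
  ],
)

```text
time: 5.1
position: [0.5272, 0.0933, 0.1854]
tool_rot: [-3.141, -0.0, -0.014]
ft_force: [0.1, 0.2, 0.4]
grip_width: 0.207
grip_force: 8.0
```

Request:
send_rows(
  motion=[
    {"claw": -0.8,"slide": [-18,-40,0],"delta_rot": [0,0,0]},
    {"claw": -0.8,"slide": [-36,-80,0],"delta_rot": [0,0,0]},
    {"claw": -0.8,"slide": [-54,-120,0],"delta_rot": [0,0,0]},
    {"claw": -0.8,"slide": [-72,-160,0],"delta_rot": [0,0,0]},
    {"claw": -0.8,"slide": [-90,-200,0],"delta_rot": [0,0,0]},
  ],
)

```text
time: 5.6
position: [0.4334, 0.2936, 0.1804]
tool_rot: [3.141, -0.001, 0.001]
ft_force: [0.6, -0.2, 0.7]
grip_width: 0.206
grip_force: 8.0
```

Request:
send_rows(
  motion=[
    {"claw": -0.8,"slide": [-15,-30,0],"delta_rot": [0,0,0]},
    {"claw": -0.8,"slide": [-28,-59,0],"delta_rot": [0,0,0]},
    {"claw": -0.8,"slide": [-28,-59,0],"delta_rot": [0,0,0]},
    {"claw": -0.8,"slide": [-28,-59,0],"delta_rot": [0,0,0]},
    {"claw": -0.8,"slide": [-28,-59,0],"delta_rot": [0,0,0]},
  ],
)

```text
time: 6.1
position: [0.4071, 0.3501, 0.18]
tool_rot: [3.14, -0.003, -0.0]
ft_force: [0.2, -0.1, -0.0]
grip_width: 0.208
grip_force: 8.0
```

```bash
cat >> h.py <<'E'
def circ(im,m,uv,z,rmin=30):
    k,l,S,ce=cv2.connectedComponentsWithStats(m)
    i=min([i for i in range(1,k) if S[i,4]>rmin],key=lambda i:np.hypot(*(ce[i]-uv)))
    cn,_=cv2.findContours((l==i).astype(np.uint8),cv2.RETR_EXTERNAL,cv2.CHAIN_APPROX_NONE)
    h=cv2.convexHull(max(cn,key=cv2.contourArea))[:,0]
    P=np.array([onz(im,a,b,z)[:2] for a,b in h],dtype=np.float32)*1000
    (cx,cy),r=cv2.minEnclosingCircle(P)
    return "centroid",onz(im,*ce[i],z)[:2].round(4),"circle",round(cx,1),round(cy,1),"d",round(2*r,1),ce[i].round()
def pot(guess):
    im=grab("wrist"); hsv=cv2.cvtColor(im["color"],cv2.COLOR_BGR2HSV)
    m=cv2.inRange(hsv,(100,60,40),(130,255,255)); uv=proj(im,[*guess,.006])
    print("felt",circ(im,m,uv,.005))
    w=cv2.inRange(hsv,(15,20,150),(35,160,255))|m
    w=cv2.inRange(im["color"],(110,165,190),(255,255,255))|m
    print("outer",circ(im,w,uv,.007)); s=st(); print("tcp",s["position"].round(4),s["tool_rot"].round(3),s["grip_width"],s["grip_force"])
    return im
E
python3 - <<'E'
from h import *
im=pot((.4765,.351)); cv2.imwrite("pics/p20.png",im["color"])
E
```

```text
felt ('centroid', array([0.4756, 0.3517]), 'circle', 475.5, 351.7, 'd', 21.7, array([315., 107.]))
outer ('centroid', array([0.476 , 0.3514]), 'circle', 475.6, 351.5, 'd', 41.6, array([315., 107.]))
tcp [0.4073 0.3499 0.18  ] [ 3.14  -0.004  0.   ] 0.20775917301039215 7.999894469976425
```

View pics/p20.png

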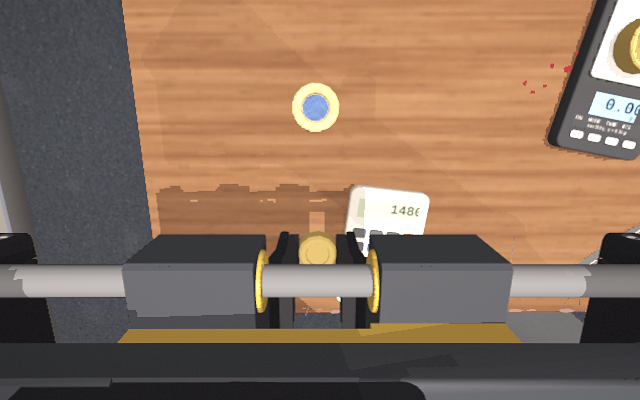

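The held 20 g disc shows at (317,250) between the fingers, and the pot at (315,107). I go over the pot and lower.

Request:
send_rows(
  motion=[
    {"claw": -0.8,"slide": [35,-1,30],"delta_rot": [0,0,0]},
    {"claw": -0.8,"slide": [68.4,-1.7,60],"delta_rot": [0,0,0]},
    {"claw": -0.8,"slide": [68.4,-1.7,90],"delta_rot": [0,0,0]},
    {"claw": -0.8,"slide": [68.4,-1.7,120],"delta_rot": [0,0,0]},
    {"claw": -0.8,"slide": [68.4,-1.7,128],"delta_rot": [0,0,0]},
  ],
)

```text
time: 6.65
position: [0.4739, 0.3498, 0.0486]
tool_rot: [3.138, -0.004, -0.008]
ft_force: [-0.8, 0.2, -1.0]
grip_width: 0.205
grip_force: 8.0
```

Request:
send_rows(
  motion=[
    {"claw": -0.8,"slide": [0,0,0],"delta_rot": [0,0,0]},
    {"claw": -0.8,"slide": [0,0,0],"delta_rot": [0,0,0]},
    {"claw": -0.8,"slide": [0,0,0],"delta_rot": [0,0,0]},
    {"claw": -0.8,"slide": [0,0,0],"delta_rot": [0,0,0]},
    {"claw": -0.8,"slide": [0,0,0],"delta_rot": [0,0,0]},
  ],
)

```text
time: 7.15
position: [0.4753, 0.3534, 0.0534]
tool_rot: [-3.141, 0.0, -0.003]
ft_force: [-0.2, -0.3, -0.2]
grip_width: 0.206
grip_force: 8.0
```

Request:
send_rows(
  motion=[
    {"claw": -0.8,"slide": [0,1,8],"delta_rot": [0,0,0]},
    {"claw": -0.8,"slide": [0,1,14],"delta_rot": [0,0,0]},
    {"claw": -0.8,"slide": [0,1,16],"delta_rot": [0,0,0]},
    {"claw": -0.8,"slide": [0,1,16],"delta_rot": [0,0,0]},
    {"claw": -0.8,"slide": [0,1,16],"delta_rot": [0,0,0]},
  ],
)

```text
time: 7.65
position: [0.4747, 0.3521, 0.0361]
tool_rot: [3.142, -0.0, -0.001]
ft_force: [-0.4, 0.7, 0.4]
grip_width: 0.205
grip_force: 8.0
```

Request:
send_rows(
  motion=[
    {"claw": -0.8,"slide": [0,0,0],"delta_rot": [0,0,0]},
    {"claw": -0.8,"slide": [0,0,0],"delta_rot": [0,0,0]},
    {"claw": -0.8,"slide": [0,0,0],"delta_rot": [0,0,0]},
    {"claw": -0.8,"slide": [0,0,0],"delta_rot": [0,0,0]},
  ],
)

```text
time: 8.05
position: [0.4749, 0.3521, 0.0364]
tool_rot: [3.142, -0.0, 0.0]
ft_force: [-0.0, 0.5, -0.2]
grip_width: 0.206
grip_force: 8.0
```

Request:
send_rows(
  motion=[
    {"claw": -0.8,"slide": [0.7,0.5,1.5],"delta_rot": [0,0,0]},
    {"claw": -0.8,"slide": [0.7,0.5,3],"delta_rot": [0,0,0]},
    {"claw": -0.8,"slide": [0.7,0.5,3.5],"delta_rot": [0,0,0]},
    {"claw": -0.8,"slide": [0.7,0.5,3.5],"delta_rot": [0,0,0]},
    {"claw": -0.8,"slide": [0.7,0.5,3.5],"delta_rot": [0,0,0]},
  ],
)

```text
time: 8.55
position: [0.4755, 0.3516, 0.0327]
tool_rot: [3.141, -0.0, -0.0]
ft_force: [0.1, -0.5, -0.4]
grip_width: 0.208
grip_force: 8.0
```

Request:
send_rows(
  motion=[
    {"claw": -0.8,"slide": [0,0,0],"delta_rot": [0,0,0]},
    {"claw": -0.8,"slide": [0,0,0],"delta_rot": [0,0,0]},
    {"claw": -0.8,"slide": [0,0,0],"delta_rot": [0,0,0]},
  ],
)

```text
time: 8.85
position: [0.4756, 0.3516, 0.0329]
tool_rot: [3.142, -0.0, 0.0]
ft_force: [0.1, -0.5, 0.5]
grip_width: 0.207
grip_force: 8.0
```

Release and go up, then back to the stack view.

Request:
send_rows(
  motion=[
    {"claw": -0.6,"slide": [0,0,0],"delta_rot": [0,0,0]},
    {"claw": -0.5,"slide": [0,0,0],"delta_rot": [0,0,0]},
    {"claw": -0.4,"slide": [0,0,0],"delta_rot": [0,0,0]},
    {"claw": -0.4,"slide": [0,0,0],"delta_rot": [0,0,0]},
  ],
)

```text
time: 9.25
position: [0.4756, 0.3516, 0.0329]
tool_rot: [3.142, -0.0, 0.0]
ft_force: [0.3, 0.2, 0.2]
grip_width: 0.291
grip_force: 0.0
```

Request:
send_rows(
  motion=[
    {"claw": -0.4,"slide": [0,0,-15],"delta_rot": [0,0,0]},
    {"claw": 0,"slide": [0,0,-50],"delta_rot": [0,0,0]},
    {"claw": 0,"slide": [0,0,-95],"delta_rot": [0,0,0]},
    {"claw": 0,"slide": [-30,0,-130],"delta_rot": [0,0,0]},
    {"claw": 0,"slide": [-68,0,-147],"delta_rot": [0,0,0]},
  ],
)

```text
time: 9.75
position: [0.4091, 0.3532, 0.1843]
tool_rot: [-3.137, 0.003, -0.008]
ft_force: [-0.8, 1.3, 1.2]
grip_width: 0.484
grip_force: 0.0
```

Run:
```python
from h import *
im=grab("wrist"); u,v=proj(im,[.4757,.3516,.01]).astype(int); print(u,v,st()["position"])
cv2.imwrite("pics/p20b.png",cv2.resize(im["color"][max(0,v-50):v+50,u-60:u+60],None,fx=5,fy=5,interpolation=cv2.INTER_CUBIC))
```

```text
319 110 [0.40127697 0.35550541 0.18554969]
```

View pics/p20b.png

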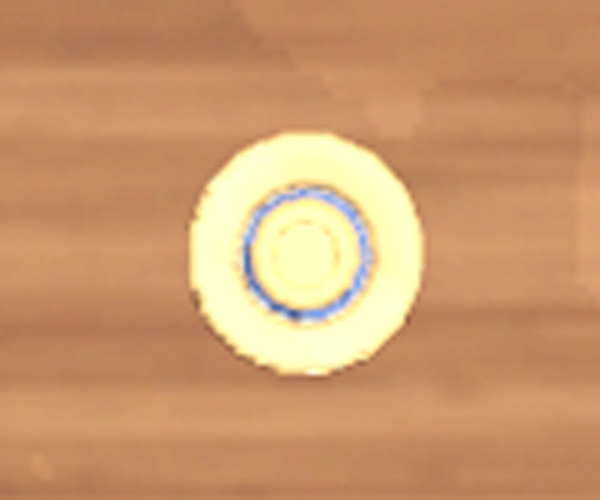

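The 20 g weight sits flat and centred in its pot (blue ring uniform round it). Back to the stack.

Request:
send_rows(
  motion=[
    {"claw": 0,"slide": [8,45,0],"delta_rot": [0,0,0]},
    {"claw": 0,"slide": [16,90,0],"delta_rot": [0,0,0]},
    {"claw": 0,"slide": [24,135,0],"delta_rot": [0,0,0]},
    {"claw": 0,"slide": [32,180,0],"delta_rot": [0,0,0]},
    {"claw": 0,"slide": [40,225,0],"delta_rot": [0,0,0]},
  ],
)

```text
time: 10.3
position: [0.4476, 0.125, 0.1809]
tool_rot: [3.141, 0.001, 0.003]
ft_force: [0.7, 0.1, 0.1]
grip_width: 0.506
grip_force: 0.0
```

Request:
send_rows(
  motion=[
    {"claw": 0,"slide": [4,35,0],"delta_rot": [0,0,0]},
    {"claw": 0,"slide": [4,35,0],"delta_rot": [0,0,0]},
    {"claw": 0,"slide": [4,35,0],"delta_rot": [0,0,0]},
    {"claw": 0,"slide": [4,35,0],"delta_rot": [0,0,0]},
    {"claw": 0,"slide": [4,35,0],"delta_rot": [0,0,0]},
  ],
)

```text
time: 10.8
position: [0.4513, 0.0933, 0.1801]
tool_rot: [-3.141, -0.005, -0.0]
ft_force: [-0.0, -0.6, -0.3]
grip_width: 0.5
grip_force: 0.0
```

Request:
send_rows(
  motion=[
    {"claw": 0,"slide": [0,0,0],"delta_rot": [0,0,0]},
    {"claw": 0,"slide": [0,0,0],"delta_rot": [0,0,0]},
    {"claw": 0,"slide": [0,0,0],"delta_rot": [0,0,0]},
  ],
)

```text
time: 11.1
position: [0.4514, 0.092, 0.1798]
tool_rot: [-3.142, -0.001, 0.0]
ft_force: [0.5, 0.8, 0.1]
grip_width: 0.498
grip_force: 0.0
```

```bash
cat >> h.py <<'E'
def stack(name,z,d):
    im=grab("wrist"); u,v=proj(im,[.523,.093,z]).astype(int); F=6
    u0,v0=u-32,v-32; c=cv2.resize(im["color"][v0:v+32,u0:u+32],None,fx=F,fy=F,interpolation=cv2.INTER_CUBIC)
    g=cv2.GaussianBlur(c[...,0],(7,7),0)
    cam=im["pose"][2][3]; rp=im["fx"]*d/2/(cam-z)*F
    H=cv2.HoughCircles(g,cv2.HOUGH_GRADIENT,1.5,8,param1=60,param2=12,minRadius=int(rp*.94),maxRadius=int(rp*1.06))
    print("r exp",rp)
    out=c.copy()
    if H is not None:
        for x,y,r in H[0][:3]:
            print(x,y,r,onz(im,u0+(x+.5)/F-.5,v0+(y+.5)/F-.5,z)[:2].round(4)); 
        x,y,r=H[0][0]; cv2.circle(out,(int(x),int(y)),int(r),(255,0,0),1)
    cv2.imwrite(f"pics/{name}.png",cv2.resize(out,None,fx=1.5,fy=1.5)); s=st(); print("tcp",s["position"].round(4),s["tool_rot"].round(3))
    np.save(name+".npy",im,allow_pickle=True)
E
python3 -c "
from h import *
stack('s50',.0629,.026)"
```

```text
r exp 106.91414180980782
200.25 186.75 100.6 [0.5239 0.0929]
198.75 206.25 112.15 [0.5217 0.093 ]
192.75 183.75 106.75 [0.5242 0.0937]
tcp [0.4514 0.0919 0.1798] [ 3.142e+00  1.000e-03 -0.000e+00]
```

View pics/s50.png

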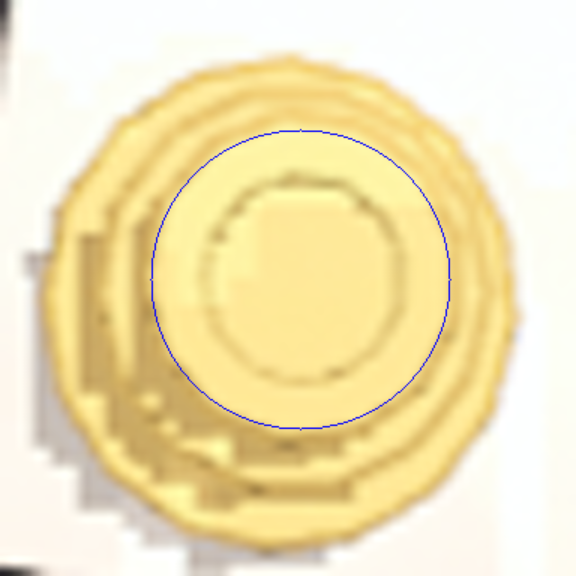

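The ring of the 50 g disc is at (302,280) in this crop, fit good; centre (0.5239, 0.0927).

Request:
send_rows(
  motion=[
    {"claw": 0,"slide": [36,0,0],"delta_rot": [0,0,0]},
    {"claw": 0,"slide": [72.5,-0.6,20],"delta_rot": [0,0,0]},
    {"claw": 0,"slide": [72.5,-0.6,50],"delta_rot": [0,0,0]},
    {"claw": 0,"slide": [72.5,-0.6,75],"delta_rot": [0,0,0]},
    {"claw": 0,"slide": [72.5,-0.6,90],"delta_rot": [0,0,0]},
  ],
)

```text
time: 11.65
position: [0.5229, 0.092, 0.0875]
tool_rot: [-3.141, 0.0, 0.005]
ft_force: [0.1, 0.3, -0.5]
grip_width: 0.503
grip_force: 0.0
```

Request:
send_rows(
  motion=[
    {"claw": 0,"slide": [0,0,4],"delta_rot": [0,0,0]},
    {"claw": 0,"slide": [0,0,8],"delta_rot": [0,0,0]},
    {"claw": 0,"slide": [0,0,8],"delta_rot": [0,0,0]},
    {"claw": 0,"slide": [0,0,8],"delta_rot": [0,0,0]},
    {"claw": 0,"slide": [0,0,8],"delta_rot": [0,0,0]},
  ],
)

```text
time: 12.15
position: [0.5247, 0.0922, 0.0829]
tool_rot: [3.141, -0.0, 0.003]
ft_force: [-0.7, -0.1, -0.1]
grip_width: 0.5
grip_force: 0.0
```

Request:
send_rows(
  motion=[
    {"claw": 0,"slide": [0,0,0],"delta_rot": [0,0,0]},
    {"claw": 0,"slide": [0,0,0],"delta_rot": [0,0,0]},
    {"claw": 0,"slide": [0,0,0],"delta_rot": [0,0,0]},
  ],
)

```text
time: 12.45
position: [0.524, 0.0921, 0.082]
tool_rot: [3.141, -0.0, 0.0]
ft_force: [-0.2, 0.1, 0.1]
grip_width: 0.497
grip_force: 0.0
```

Lower 1.2 mm and close.

Request:
send_rows(
  motion=[
    {"claw": 0,"slide": [0,-0.5,1.2],"delta_rot": [0,0,0]},
    {"claw": -0.2,"slide": [0,-0.5,1.2],"delta_rot": [0,0,0]},
    {"claw": -0.4,"slide": [0,-0.5,1.2],"delta_rot": [0,0,0]},
    {"claw": -0.6,"slide": [0,-0.5,1.2],"delta_rot": [0,0,0]},
    {"claw": -0.6,"slide": [0,-0.5,1.2],"delta_rot": [0,0,0]},
  ],
  grip_force=10,
)

```text
time: 12.95
position: [0.524, 0.0926, 0.0806]
tool_rot: [3.142, -0.0, -0.0]
ft_force: [0.1, -0.5, -0.1]
grip_width: 0.289
grip_force: 10.0
```

Request:
send_rows(
  motion=[
    {"claw": -0.7,"slide": [0,0,0],"delta_rot": [0,0,0]},
    {"claw": -0.7,"slide": [0,0,0],"delta_rot": [0,0,0]},
    {"claw": -0.7,"slide": [0,0,0],"delta_rot": [0,0,0]},
  ],
)

```text
time: 13.25
position: [0.5239, 0.0926, 0.0806]
tool_rot: [3.141, -0.0, -0.0]
ft_force: [0.9, -0.7, -1.1]
grip_width: 0.286
grip_force: 10.0
```

Request:
send_rows(
  motion=[
    {"claw": -0.7,"slide": [0,0,-10],"delta_rot": [0,0,0]},
    {"claw": -0.7,"slide": [0,0,-35],"delta_rot": [0,0,0]},
    {"claw": -0.7,"slide": [0,0,-70],"delta_rot": [0,0,0]},
    {"claw": -0.7,"slide": [0,0,-99],"delta_rot": [0,0,0]},
    {"claw": -0.7,"slide": [0,0,-99],"delta_rot": [0,0,0]},
  ],
)

```text
time: 13.75
position: [0.5269, 0.0936, 0.1848]
tool_rot: [-3.141, 0.0, -0.014]
ft_force: [0.5, 1.0, 0.3]
grip_width: 0.29
grip_force: 10.0
```

Request:
send_rows(
  motion=[
    {"claw": -0.7,"slide": [6,44,0],"delta_rot": [0,0,0]},
    {"claw": -0.7,"slide": [12,88,0],"delta_rot": [0,0,0]},
    {"claw": -0.7,"slide": [18,132,0],"delta_rot": [0,0,0]},
    {"claw": -0.7,"slide": [24,176,0],"delta_rot": [0,0,0]},
    {"claw": -0.7,"slide": [29,219,0],"delta_rot": [0,0,0]},
  ],
)

```text
time: 14.25
position: [0.5527, -0.1282, 0.1795]
tool_rot: [3.141, -0.0, -0.0]
ft_force: [0.2, 0.2, -0.3]
grip_width: 0.287
grip_force: 10.0
```

Request:
send_rows(
  motion=[
    {"claw": -0.7,"slide": [0,0,0],"delta_rot": [0,0,0]},
    {"claw": -0.7,"slide": [0,0,0],"delta_rot": [0,0,0]},
    {"claw": -0.7,"slide": [0,0,0],"delta_rot": [0,0,0]},
    {"claw": -0.7,"slide": [0,0,0],"delta_rot": [0,0,0]},
    {"claw": -0.7,"slide": [0,0,0],"delta_rot": [0,0,0]},
  ],
)

```text
time: 14.75
position: [0.553, -0.1248, 0.1798]
tool_rot: [3.142, 0.004, 0.0]
ft_force: [-0.6, 0.7, -1.1]
grip_width: 0.285
grip_force: 10.0
```

```bash
python3 -c "
from h import *
pot((.6235,-.126))"
```

```text
felt ('centroid', array([ 0.6233, -0.1251]), 'circle', 623.2, -125.0, 'd', 27.7, array([318., 105.]))
outer ('centroid', array([ 0.6235, -0.1251]), 'circle', 623.5, -125.5, 'd', 47.8, array([318., 105.]))
tcp [ 0.553  -0.1251  0.1798] [3.141e+00 3.000e-03 0.000e+00] 0.28658846116954295 9.99998465180397
```

Request:
send_rows(
  motion=[
    {"claw": -0.7,"slide": [35,0,0],"delta_rot": [0,0,0]},
    {"claw": -0.7,"slide": [70.4,0,30],"delta_rot": [0,0,0]},
    {"claw": -0.7,"slide": [70.4,0,70],"delta_rot": [0,0,0]},
    {"claw": -0.7,"slide": [70.4,0,105],"delta_rot": [0,0,0]},
    {"claw": -0.7,"slide": [70.4,0,125],"delta_rot": [0,0,0]},
  ],
)

```text
time: 15.3
position: [0.6215, -0.1254, 0.051]
tool_rot: [-3.14, -0.002, 0.007]
ft_force: [-0.2, -0.6, -1.2]
grip_width: 0.289
grip_force: 10.0
```

Request:
send_rows(
  motion=[
    {"claw": -0.7,"slide": [0,0,0],"delta_rot": [0,0,0]},
    {"claw": -0.7,"slide": [0,0,0],"delta_rot": [0,0,0]},
    {"claw": -0.7,"slide": [0,0,5],"delta_rot": [0,0,0]},
    {"claw": -0.7,"slide": [0,0,10],"delta_rot": [0,0,0]},
    {"claw": -0.7,"slide": [0,0,10],"delta_rot": [0,0,0]},
  ],
)

```text
time: 15.8
position: [0.6233, -0.1265, 0.0449]
tool_rot: [3.141, -0.0, 0.0]
ft_force: [-0.4, -0.1, -1.0]
grip_width: 0.29
grip_force: 10.0
```

Request:
send_rows(
  motion=[
    {"claw": -0.7,"slide": [0,0,0],"delta_rot": [0,0,0]},
    {"claw": -0.7,"slide": [0,0,0],"delta_rot": [0,0,0]},
    {"claw": -0.7,"slide": [0,0,0],"delta_rot": [0,0,0]},
    {"claw": -0.7,"slide": [0,0,0],"delta_rot": [0,0,0]},
    {"claw": -0.7,"slide": [0,0,0],"delta_rot": [0,0,0]},
  ],
)

```text
time: 16.3
position: [0.6234, -0.1264, 0.0447]
tool_rot: [3.141, -0.0, 0.0]
ft_force: [-0.4, -0.1, 0.7]
grip_width: 0.286
grip_force: 10.0
```

Request:
send_rows(
  motion=[
    {"claw": -0.7,"slide": [0,-1.3,0],"delta_rot": [0,0,0]},
    {"claw": -0.7,"slide": [0,-1.3,3],"delta_rot": [0,0,0]},
    {"claw": -0.7,"slide": [0,-1.3,6],"delta_rot": [0,0,0]},
    {"claw": -0.7,"slide": [0,-1.3,9],"delta_rot": [0,0,0]},
    {"claw": -0.7,"slide": [0,-1.3,9.5],"delta_rot": [0,0,0]},
  ],
)

```text
time: 16.8
position: [0.6231, -0.125, 0.0347]
tool_rot: [-3.142, 0.0, 0.001]
ft_force: [-0.7, -0.2, 1.1]
grip_width: 0.282
grip_force: 10.0
```

Request:
send_rows(
  motion=[
    {"claw": -0.7,"slide": [0,0,0],"delta_rot": [0,0,0]},
    {"claw": -0.7,"slide": [0,0,0],"delta_rot": [0,0,0]},
    {"claw": -0.7,"slide": [0,0,0],"delta_rot": [0,0,0]},
    {"claw": -0.7,"slide": [0,0,0],"delta_rot": [0,0,0]},
  ],
)

```text
time: 17.2
position: [0.6234, -0.1251, 0.0352]
tool_rot: [3.141, -0.0, 0.0]
ft_force: [0.0, 0.4, -1.0]
grip_width: 0.287
grip_force: 10.0
```

Request:
send_rows(
  motion=[
    {"claw": -0.5,"slide": [0,0,0],"delta_rot": [0,0,0]},
    {"claw": -0.4,"slide": [0,0,0],"delta_rot": [0,0,0]},
    {"claw": -0.3,"slide": [0,0,0],"delta_rot": [0,0,0]},
    {"claw": -0.2,"slide": [0,0,0],"delta_rot": [0,0,0]},
    {"claw": -0.2,"slide": [0,0,0],"delta_rot": [0,0,0]},
  ],
)

```text
time: 17.7
position: [0.6234, -0.1251, 0.0352]
tool_rot: [3.141, -0.0, 0.0]
ft_force: [0.3, -0.0, -0.1]
grip_width: 0.386
grip_force: 0.0
```

Request:
send_rows(
  motion=[
    {"claw": -0.2,"slide": [0,0,-15],"delta_rot": [0,0,0]},
    {"claw": 0,"slide": [0,0,-50],"delta_rot": [0,0,0]},
    {"claw": 0.2,"slide": [0,0,-95],"delta_rot": [0,0,0]},
    {"claw": 0.2,"slide": [-35,0,-130],"delta_rot": [0,0,0]},
    {"claw": 0.2,"slide": [-70,0,-145],"delta_rot": [0,0,0]},
  ],
)

```text
time: 18.2
position: [0.5553, -0.1245, 0.1852]
tool_rot: [3.14, 0.002, 0.011]
ft_force: [-0.6, -0.9, 0.3]
grip_width: 0.586
grip_force: 0.0
```

```bash
cat >> h.py <<'E'
def check(name,p,z,d):
    im=grab("wrist"); u,v=proj(im,[*p,.01]).astype(int); print(st()["position"])
    c=im["color"][v-45:v+45,u-45:u+45]; hsv=cv2.cvtColor(c,cv2.COLOR_BGR2HSV)
    m=cv2.inRange(hsv,(100,60,30),(130,255,255)); cn,_=cv2.findContours(m,cv2.RETR_EXTERNAL,cv2.CHAIN_APPROX_NONE)
    h=np.vstack(cn)[:,0]+[u-45,v-45]; P=np.array([onz(im,a,b,.005)[:2] for a,b in h],dtype=np.float32)*1000
    print("blue ring",cv2.minEnclosingCircle(P),int((m>0).sum()))
    # angular coverage of blue around p
    a=np.degrees(np.arctan2(P[:,1]-p[1]*1000,P[:,0]-p[0]*1000)); print(np.histogram(a,8,(-180,180))[0])
    cv2.imwrite(f"pics/{name}.png",cv2.resize(c,None,fx=5,fy=5,interpolation=cv2.INTER_CUBIC))
E
python3 -c "
from h import *
check('k50',(.6234,-.1251),.017,.026)"
```

```text
[ 0.55002423 -0.1251918   0.18590456]
blue ring ((618.7017211914062, -126.72053527832031), 12.847400665283203) 18
[13  5  1  0  0  0  1  3]
```

View pics/k50.png

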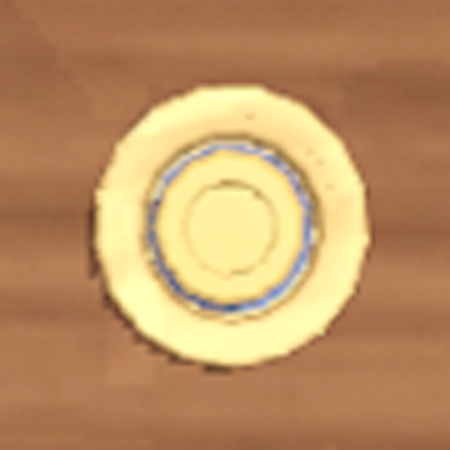

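The 50 g weight is well centred and flat in its pot. Back to the stack.

Request:
send_rows(
  motion=[
    {"claw": 0.2,"slide": [-20,-43,0],"delta_rot": [0,0,0]},
    {"claw": 0.2,"slide": [-40,-86,0],"delta_rot": [0,0,0]},
    {"claw": 0.2,"slide": [-60,-130,0],"delta_rot": [0,0,0]},
    {"claw": 0.2,"slide": [-80,-173,0],"delta_rot": [0,0,0]},
    {"claw": 0.2,"slide": [-100,-217,0],"delta_rot": [0,0,0]},
  ],
)

```text
time: 18.75
position: [0.4526, 0.0937, 0.1811]
tool_rot: [3.141, -0.0, 0.003]
ft_force: [1.4, 0.4, 0.2]
grip_width: 0.6
grip_force: 0.0
```

Request:
send_rows(
  motion=[
    {"claw": 0.2,"slide": [0,0,0],"delta_rot": [0,0,0]},
    {"claw": 0.2,"slide": [0,0,0],"delta_rot": [0,0,0]},
    {"claw": 0.2,"slide": [0,0,0],"delta_rot": [0,0,0]},
    {"claw": 0.2,"slide": [0,0,0],"delta_rot": [0,0,0]},
    {"claw": 0.2,"slide": [0,0,0],"delta_rot": [0,0,0]},
  ],
)

```text
time: 19.25
position: [0.4538, 0.0909, 0.1801]
tool_rot: [-3.141, 0.004, 0.001]
ft_force: [0.4, 0.4, -0.5]
grip_width: 0.603
grip_force: 0.0
```

Request:
send_rows(
  motion=[
    {"claw": 0.2,"slide": [0,0,0],"delta_rot": [0,0,0]},
    {"claw": 0.2,"slide": [0,0,0],"delta_rot": [0,0,0]},
    {"claw": 0.2,"slide": [0,0,0],"delta_rot": [0,0,0]},
    {"claw": 0.2,"slide": [0,0,0],"delta_rot": [0,0,0]},
  ],
)

```text
time: 19.65
position: [0.4534, 0.0919, 0.1801]
tool_rot: [3.142, -0.0, -0.0]
ft_force: [-0.6, -0.7, 0.3]
grip_width: 0.595
grip_force: 0.0
```

```bash
python3 -c "
from h import *
stack('s100',.0509,.033)"
```

```text
r exp 129.49750717955973
203.25 197.25 131.2 [0.5233 0.0924]
192.75 200.25 122.95 [0.523  0.0937]
174.75 194.25 136.15 [0.5237 0.0959]
tcp [0.4534 0.092  0.1801] [ 3.142 -0.    -0.   ]
```

View pics/s100.png

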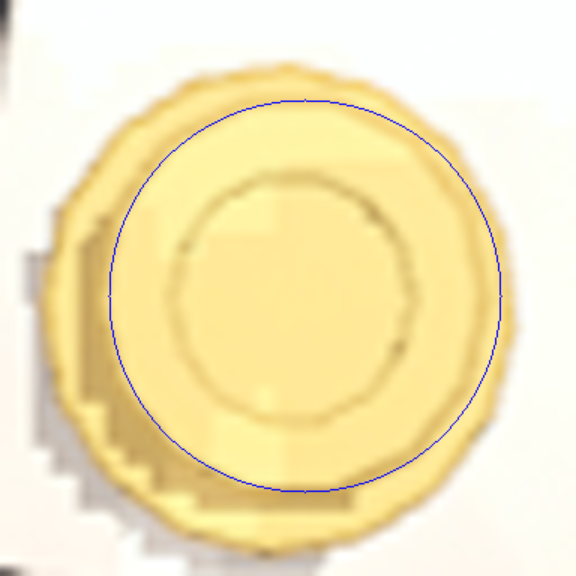

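The Hough ring is a bit to the right; the engraved ring's centre (293,300) is better: (0.5230, 0.0933). Now I go down on the 100 g weight.

Request:
send_rows(
  motion=[
    {"claw": 0.2,"slide": [35,-1.3,0],"delta_rot": [0,0,0]},
    {"claw": 0.2,"slide": [69.6,-1.3,25],"delta_rot": [0,0,0]},
    {"claw": 0.2,"slide": [69.6,-1.3,60],"delta_rot": [0,0,0]},
    {"claw": 0.2,"slide": [69.6,-1.3,90],"delta_rot": [0,0,0]},
    {"claw": 0.2,"slide": [69.6,-1.3,103],"delta_rot": [0,0,0]},
  ],
)

```text
time: 20.2
position: [0.5211, 0.093, 0.0741]
tool_rot: [-3.141, 0.0, 0.008]
ft_force: [-0.3, -0.7, 0.3]
grip_width: 0.602
grip_force: 0.0
```

Request:
send_rows(
  motion=[
    {"claw": 0.2,"slide": [0,0,4],"delta_rot": [0,0,0]},
    {"claw": 0.2,"slide": [0,0,8],"delta_rot": [0,0,0]},
    {"claw": 0.2,"slide": [0,0,8],"delta_rot": [0,0,0]},
    {"claw": 0.2,"slide": [0,0,8],"delta_rot": [0,0,0]},
    {"claw": 0.2,"slide": [0,0,8],"delta_rot": [0,0,0]},
  ],
)

```text
time: 20.7
position: [0.5238, 0.0932, 0.0702]
tool_rot: [3.141, -0.001, 0.003]
ft_force: [-0.3, -0.7, -1.3]
grip_width: 0.599
grip_force: 0.0
```

Request:
send_rows(
  motion=[
    {"claw": 0.2,"slide": [0,0,0],"delta_rot": [0,0,0]},
    {"claw": 0.2,"slide": [0,0,0],"delta_rot": [0,0,0]},
    {"claw": 0.2,"slide": [0,0,0],"delta_rot": [0,0,0]},
    {"claw": 0.2,"slide": [0,0,0],"delta_rot": [0,0,0]},
  ],
)

```text
time: 21.1
position: [0.523, 0.0932, 0.0692]
tool_rot: [3.141, -0.0, 0.0]
ft_force: [1.5, 0.5, 0.0]
grip_width: 0.601
grip_force: 0.0
```

Request:
send_rows(
  motion=[
    {"claw": 0.1,"slide": [0,0,1.5],"delta_rot": [0,0,0]},
    {"claw": -0.1,"slide": [0,0,1.5],"delta_rot": [0,0,0]},
    {"claw": -0.3,"slide": [0,0,1.5],"delta_rot": [0,0,0]},
    {"claw": -0.4,"slide": [0,0,1.5],"delta_rot": [0,0,0]},
    {"claw": -0.5,"slide": [0,0,1.5],"delta_rot": [0,0,0]},
  ],
  grip_force=14,
)

```text
time: 21.6
position: [0.523, 0.0933, 0.0676]
tool_rot: [3.142, -0.0, -0.0]
ft_force: [0.4, 0.7, -0.9]
grip_width: 0.374
grip_force: 14.0
```

Request:
send_rows(
  motion=[
    {"claw": -0.5,"slide": [0,0,0],"delta_rot": [0,0,0]},
    {"claw": -0.5,"slide": [0,0,0],"delta_rot": [0,0,0]},
    {"claw": -0.5,"slide": [0,0,0],"delta_rot": [0,0,0]},
  ],
)

```text
time: 21.9
position: [0.5229, 0.0933, 0.0676]
tool_rot: [3.142, -0.0, -0.0]
ft_force: [0.4, 0.2, -1.6]
grip_width: 0.368
grip_force: 14.0
```

Request:
send_rows(
  motion=[
    {"claw": -0.5,"slide": [0,0,-10],"delta_rot": [0,0,0]},
    {"claw": -0.5,"slide": [0,0,-35],"delta_rot": [0,0,0]},
    {"claw": -0.5,"slide": [0,0,-70],"delta_rot": [0,0,0]},
    {"claw": -0.5,"slide": [0,0,-100],"delta_rot": [0,0,0]},
    {"claw": -0.5,"slide": [0,0,-112],"delta_rot": [0,0,0]},
  ],
)

```text
time: 22.4
position: [0.5247, 0.0939, 0.1833]
tool_rot: [3.142, 0.0, 0.009]
ft_force: [0.8, 0.1, -0.6]
grip_width: 0.366
grip_force: 14.0
```

Request:
send_rows(
  motion=[
    {"claw": -0.5,"slide": [5,-43,0],"delta_rot": [0,0,0]},
    {"claw": -0.5,"slide": [10,-86,0],"delta_rot": [0,0,0]},
    {"claw": -0.5,"slide": [15,-129,0],"delta_rot": [0,0,0]},
    {"claw": -0.5,"slide": [21,-172,0],"delta_rot": [0,0,0]},
    {"claw": -0.5,"slide": [26.5,-213.7,0],"delta_rot": [0,0,0]},
  ],
)

```text
time: 22.9
position: [0.5493, 0.3082, 0.1788]
tool_rot: [3.141, -0.001, -0.002]
ft_force: [-0.5, -0.6, -0.4]
grip_width: 0.368
grip_force: 14.0
```

Request:
send_rows(
  motion=[
    {"claw": -0.5,"slide": [0,0,0],"delta_rot": [0,0,0]},
    {"claw": -0.5,"slide": [0,0,0],"delta_rot": [0,0,0]},
    {"claw": -0.5,"slide": [0,0,0],"delta_rot": [0,0,0]},
    {"claw": -0.5,"slide": [0,0,0],"delta_rot": [0,0,0]},
    {"claw": -0.5,"slide": [0,0,0],"delta_rot": [0,0,0]},
  ],
)

```text
time: 23.4
position: [0.5501, 0.3053, 0.1797]
tool_rot: [3.141, -0.004, 0.001]
ft_force: [0.4, -0.5, -0.9]
grip_width: 0.372
grip_force: 14.0
```

```bash
python3 -c "
from h import *
pot((.6195,.307))"
```

```text
felt ('centroid', array([0.6191, 0.3073]), 'circle', 619.0, 307.4, 'd', 34.8, array([314., 107.]))
outer ('centroid', array([0.6195, 0.3073]), 'circle', 618.9, 307.2, 'd', 55.4, array([314., 106.]))
tcp [0.55   0.3056 0.1797] [ 3.141e+00 -3.000e-03  1.000e-03] 0.3669419692175338 13.99984896183014
```

Request:
send_rows(
  motion=[
    {"claw": -0.5,"slide": [35,0,0],"delta_rot": [0,0,0]},
    {"claw": -0.5,"slide": [69.6,0,30],"delta_rot": [0,0,0]},
    {"claw": -0.5,"slide": [69.6,0,70],"delta_rot": [0,0,0]},
    {"claw": -0.5,"slide": [69.6,0,105],"delta_rot": [0,0,0]},
    {"claw": -0.5,"slide": [69.6,0,122],"delta_rot": [0,0,0]},
  ],
)

```text
time: 23.95
position: [0.6177, 0.3048, 0.0537]
tool_rot: [3.139, -0.002, -0.008]
ft_force: [-0.3, -0.4, -1.5]
grip_width: 0.369
grip_force: 14.0
```

Request:
send_rows(
  motion=[
    {"claw": -0.5,"slide": [0,0,0],"delta_rot": [0,0,0]},
    {"claw": -0.5,"slide": [0,0,0],"delta_rot": [0,0,0]},
    {"claw": -0.5,"slide": [0,0,5],"delta_rot": [0,0,0]},
    {"claw": -0.5,"slide": [0,0,10],"delta_rot": [0,0,0]},
    {"claw": -0.5,"slide": [0,0,10],"delta_rot": [0,0,0]},
  ],
)

```text
time: 24.45
position: [0.6192, 0.3068, 0.0478]
tool_rot: [3.141, -0.0, 0.001]
ft_force: [-0.3, -0.3, -2.1]
grip_width: 0.366
grip_force: 14.0
```

Request:
send_rows(
  motion=[
    {"claw": -0.5,"slide": [0,0,0],"delta_rot": [0,0,0]},
    {"claw": -0.5,"slide": [0,0,0],"delta_rot": [0,0,0]},
    {"claw": -0.5,"slide": [0,0,0],"delta_rot": [0,0,0]},
    {"claw": -0.5,"slide": [0,0,0],"delta_rot": [0,0,0]},
    {"claw": -0.5,"slide": [0,0,0],"delta_rot": [0,0,0]},
  ],
)

```text
time: 24.95
position: [0.6191, 0.307, 0.0476]
tool_rot: [3.142, -0.0, 0.0]
ft_force: [-1.3, 0.1, -0.8]
grip_width: 0.37
grip_force: 14.0
```

Descend 10.4 mm to 37.2 mm.

Request:
send_rows(
  motion=[
    {"claw": -0.5,"slide": [0,-0.3,2],"delta_rot": [0,0,0]},
    {"claw": -0.5,"slide": [0,-0.3,5],"delta_rot": [0,0,0]},
    {"claw": -0.5,"slide": [0,-0.3,8],"delta_rot": [0,0,0]},
    {"claw": -0.5,"slide": [0,-0.3,10.4],"delta_rot": [0,0,0]},
    {"claw": -0.5,"slide": [0,-0.3,10.4],"delta_rot": [0,0,0]},
  ],
)

```text
time: 25.45
position: [0.619, 0.3072, 0.0369]
tool_rot: [3.141, -0.0, -0.0]
ft_force: [-0.1, -0.1, -0.8]
grip_width: 0.371
grip_force: 14.0
```

Request:
send_rows(
  motion=[
    {"claw": -0.5,"slide": [0,0,0],"delta_rot": [0,0,0]},
    {"claw": -0.5,"slide": [0,0,0],"delta_rot": [0,0,0]},
    {"claw": -0.5,"slide": [0,0,0],"delta_rot": [0,0,0]},
    {"claw": -0.5,"slide": [0,0,0],"delta_rot": [0,0,0]},
  ],
)

```text
time: 25.85
position: [0.6191, 0.3072, 0.0372]
tool_rot: [3.142, -0.0, 0.0]
ft_force: [0.0, 0.4, -0.6]
grip_width: 0.368
grip_force: 14.0
```

Request:
send_rows(
  motion=[
    {"claw": -0.3,"slide": [0,0,0],"delta_rot": [0,0,0]},
    {"claw": -0.2,"slide": [0,0,0],"delta_rot": [0,0,0]},
    {"claw": -0.1,"slide": [0,0,0],"delta_rot": [0,0,0]},
    {"claw": 0,"slide": [0,0,0],"delta_rot": [0,0,0]},
    {"claw": 0,"slide": [0,0,0],"delta_rot": [0,0,0]},
  ],
)

```text
time: 26.35
position: [0.6192, 0.3073, 0.0373]
tool_rot: [-3.142, 0.0, -0.0]
ft_force: [1.3, 0.4, -0.7]
grip_width: 0.486
grip_force: 0.0
```

Request:
send_rows(
  motion=[
    {"claw": 0,"slide": [0,0,-15],"delta_rot": [0,0,0]},
    {"claw": 0.4,"slide": [0,0,-50],"delta_rot": [0,0,0]},
    {"claw": 0.4,"slide": [0,0,-95],"delta_rot": [0,0,0]},
    {"claw": 0.4,"slide": [-35,0,-130],"delta_rot": [0,0,0]},
    {"claw": 0.4,"slide": [-70,0,-143],"delta_rot": [0,0,0]},
  ],
)

```text
time: 26.85
position: [0.5504, 0.309, 0.1857]
tool_rot: [-3.137, 0.002, -0.01]
ft_force: [-0.1, 0.5, 0.8]
grip_width: 0.686
grip_force: 0.0
```

Request:
send_rows(
  motion=[
    {"claw": 0.4,"slide": [0,0,0],"delta_rot": [0,0,0]},
    {"claw": 0.4,"slide": [0,0,0],"delta_rot": [0,0,0]},
    {"claw": 0.4,"slide": [0,0,0],"delta_rot": [0,0,0]},
  ],
)

```text
time: 27.15
position: [0.5501, 0.3064, 0.1801]
tool_rot: [3.141, -0.002, 0.001]
ft_force: [-0.5, -0.1, -1.0]
grip_width: 0.701
grip_force: 0.0
```

```bash
python3 -c "
from h import *
check('k100',(.6191,.3073),.02,.033)"
```

```text
[0.55008507 0.30630312 0.17966109]
blue ring ((605.6818237304688, 304.9607849121094), 11.14677906036377) 13
[10  1  0  0  0  0  0  9]
```

Request:
send_rows(
  motion=[
    {"claw": 0.4,"slide": [-19,43,0],"delta_rot": [0,0,0]},
    {"claw": 0.4,"slide": [-38,86,0],"delta_rot": [0,0,0]},
    {"claw": 0.4,"slide": [-57,129,0],"delta_rot": [0,0,0]},
    {"claw": 0.4,"slide": [-76,172,0],"delta_rot": [0,0,0]},
    {"claw": 0.4,"slide": [-96,215,0],"delta_rot": [0,0,0]},
  ],
)

```text
time: 27.7
position: [0.4527, 0.0902, 0.1797]
tool_rot: [-3.14, 0.002, 0.001]
ft_force: [0.8, -0.6, 0.3]
grip_width: 0.703
grip_force: 0.0
```

Request:
send_rows(
  motion=[
    {"claw": 0.4,"slide": [0,0,0],"delta_rot": [0,0,0]},
    {"claw": 0.4,"slide": [0,0,0],"delta_rot": [0,0,0]},
    {"claw": 0.4,"slide": [0,0,0],"delta_rot": [0,0,0]},
    {"claw": 0.4,"slide": [0,0,0],"delta_rot": [0,0,0]},
    {"claw": 0.4,"slide": [0,0,0],"delta_rot": [0,0,0]},
  ],
)

```text
time: 28.2
position: [0.4533, 0.0937, 0.1801]
tool_rot: [-3.14, -0.004, 0.001]
ft_force: [0.1, 0.3, 0.0]
grip_width: 0.697
grip_force: 0.0
```

Request:
send_rows(
  motion=[
    {"claw": 0.4,"slide": [0,0,0],"delta_rot": [0,0,0]},
    {"claw": 0.4,"slide": [0,0,0],"delta_rot": [0,0,0]},
    {"claw": 0.4,"slide": [0,0,0],"delta_rot": [0,0,0]},
    {"claw": 0.4,"slide": [0,0,0],"delta_rot": [0,0,0]},
  ],
)

```text
time: 28.6
position: [0.4531, 0.0924, 0.1802]
tool_rot: [3.142, 0.0, -0.0]
ft_force: [-0.3, -0.6, -0.1]
grip_width: 0.701
grip_force: 0.0
```

Run:
```python
from h import *
stack('s200',.0359,.042)
im=np.load('s200.npy',allow_pickle=True).item(); hsv=cv2.cvtColor(im["color"],cv2.COLOR_BGR2HSV)
m=cv2.inRange(hsv,(12,75,190),(35,255,255)); print(circ(im,m,proj(im,[.5225,.094,.036]),.0359))
```

```text
r exp 156.05073028935655
186.75 204.75 154.25 [0.5221 0.0942]
179.25 198.75 157.55 [0.5228 0.0952]
173.25 204.75 155.9 [0.5221 0.096 ]
tcp [0.4531 0.0923 0.1802] [ 3.142 -0.    -0.   ]
('centroid', array([0.5221, 0.0949]), 'circle', 521.6, 94.8, 'd', 41.3, array([314., 107.]))
```

View pics/s200.png

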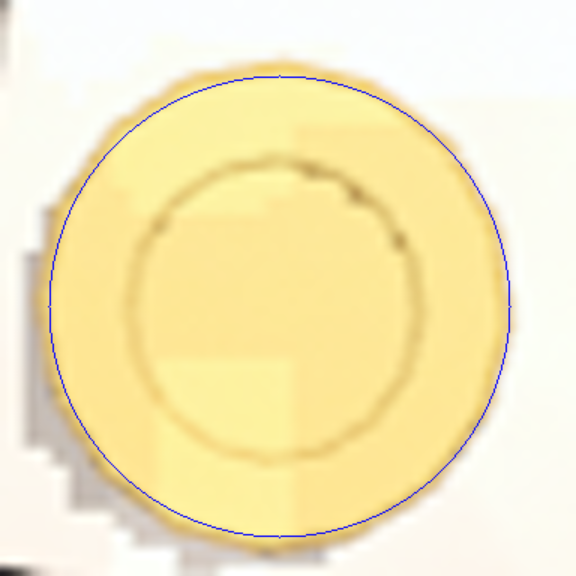

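The 200 g disc: engraved ring centre (275,310) in the crop → (0.5219, 0.0945). Going down.

Request:
send_rows(
  motion=[
    {"claw": 0.4,"slide": [35,-2,0],"delta_rot": [0,0,0]},
    {"claw": 0.4,"slide": [68.8,-2,30],"delta_rot": [0,0,0]},
    {"claw": 0.4,"slide": [68.8,-2,70],"delta_rot": [0,0,0]},
    {"claw": 0.4,"slide": [68.8,-2,105],"delta_rot": [0,0,0]},
    {"claw": 0.4,"slide": [68.8,-2,120],"delta_rot": [0,0,0]},
  ],
)

```text
time: 29.15
position: [0.5196, 0.0937, 0.0568]
tool_rot: [-3.142, 0.001, 0.009]
ft_force: [-0.2, -0.8, 0.8]
grip_width: 0.701
grip_force: 0.0
```

Request:
send_rows(
  motion=[
    {"claw": 0.4,"slide": [0,0,4],"delta_rot": [0,0,0]},
    {"claw": 0.4,"slide": [0,0,8],"delta_rot": [0,0,0]},
    {"claw": 0.4,"slide": [0,0,8],"delta_rot": [0,0,0]},
    {"claw": 0.4,"slide": [0,0,8],"delta_rot": [0,0,0]},
    {"claw": 0.4,"slide": [0,0,8],"delta_rot": [0,0,0]},
  ],
)

```text
time: 29.65
position: [0.5228, 0.0942, 0.0535]
tool_rot: [3.141, -0.001, 0.004]
ft_force: [-0.3, 0.5, -0.4]
grip_width: 0.701
grip_force: 0.0
```

Request:
send_rows(
  motion=[
    {"claw": 0.4,"slide": [0,0,0],"delta_rot": [0,0,0]},
    {"claw": 0.4,"slide": [0,0,0],"delta_rot": [0,0,0]},
    {"claw": 0.4,"slide": [0,0,0],"delta_rot": [0,0,0]},
    {"claw": 0.4,"slide": [0,0,0],"delta_rot": [0,0,0]},
  ],
)

```text
time: 30.05
position: [0.5219, 0.0942, 0.0522]
tool_rot: [3.141, -0.0, 0.0]
ft_force: [-0.1, 0.0, 0.5]
grip_width: 0.699
grip_force: 0.0
```

Request:
send_rows(
  motion=[
    {"claw": 0.3,"slide": [0,-0.3,1.9],"delta_rot": [0,0,0]},
    {"claw": 0.1,"slide": [0,-0.3,1.9],"delta_rot": [0,0,0]},
    {"claw": -0.1,"slide": [0,-0.3,1.9],"delta_rot": [0,0,0]},
    {"claw": -0.2,"slide": [0,-0.3,1.9],"delta_rot": [0,0,0]},
    {"claw": -0.3,"slide": [0,-0.3,1.9],"delta_rot": [0,0,0]},
  ],
  grip_force=20,
)

```text
time: 30.55
position: [0.5219, 0.0946, 0.0503]
tool_rot: [3.142, -0.0, -0.0]
ft_force: [0.0, -0.6, -0.2]
grip_width: 0.474
grip_force: 20.0
```

Request:
send_rows(
  motion=[
    {"claw": -0.3,"slide": [0,0,0],"delta_rot": [0,0,0]},
    {"claw": -0.3,"slide": [0,0,0],"delta_rot": [0,0,0]},
    {"claw": -0.3,"slide": [0,0,0],"delta_rot": [0,0,0]},
  ],
)

```text
time: 30.85
position: [0.5219, 0.0946, 0.0503]
tool_rot: [-3.142, 0.0, 0.0]
ft_force: [0.3, -0.7, -0.7]
grip_width: 0.468
grip_force: 20.0
```

Request:
send_rows(
  motion=[
    {"claw": -0.3,"slide": [0,0,-8],"delta_rot": [0,0,0]},
    {"claw": -0.3,"slide": [0,0,-30],"delta_rot": [0,0,0]},
    {"claw": -0.3,"slide": [0,0,-65],"delta_rot": [0,0,0]},
    {"claw": -0.3,"slide": [0,0,-100],"delta_rot": [0,0,0]},
    {"claw": -0.3,"slide": [0,0,-130],"delta_rot": [0,0,0]},
  ],
)

```text
time: 31.35
position: [0.5219, 0.0948, 0.1825]
tool_rot: [3.141, 0.0, 0.001]
ft_force: [-0.1, -0.7, -1.1]
grip_width: 0.469
grip_force: 20.0
```

Request:
send_rows(
  motion=[
    {"claw": -0.3,"slide": [-17,38,0],"delta_rot": [0,0,0]},
    {"claw": -0.3,"slide": [-34,76,0],"delta_rot": [0,0,0]},
    {"claw": -0.3,"slide": [-51,114,0],"delta_rot": [0,0,0]},
    {"claw": -0.3,"slide": [-68,152,0],"delta_rot": [0,0,0]},
    {"claw": -0.3,"slide": [-84,190,0],"delta_rot": [0,0,0]},
  ],
)

```text
time: 31.85
position: [0.4367, -0.0967, 0.1809]
tool_rot: [3.141, 0.0, 0.001]
ft_force: [1.0, -1.3, -1.8]
grip_width: 0.474
grip_force: 20.0
```

Request:
send_rows(
  motion=[
    {"claw": -0.3,"slide": [-16,38,0],"delta_rot": [0,0,0]},
    {"claw": -0.3,"slide": [-16,38,0],"delta_rot": [0,0,0]},
    {"claw": -0.3,"slide": [-16,38,0],"delta_rot": [0,0,0]},
    {"claw": -0.3,"slide": [-16,38,0],"delta_rot": [0,0,0]},
    {"claw": -0.3,"slide": [-16,38,0],"delta_rot": [0,0,0]},
  ],
)

```text
time: 32.35
position: [0.4224, -0.1321, 0.1805]
tool_rot: [-3.142, -0.004, -0.0]
ft_force: [0.1, 0.2, -1.6]
grip_width: 0.471
grip_force: 20.0
```

```bash
python3 -c "
from h import *
pot((.485,-.133))"
```

```text
felt ('centroid', array([ 0.4844, -0.1321]), 'circle', 484.0, -132.2, 'd', 43.9, array([317., 115.]))
outer ('centroid', array([ 0.4844, -0.1321]), 'circle', 483.6, -131.4, 'd', 45.3, array([317., 115.]))
tcp [ 0.4223 -0.1322  0.1804] [-3.142 -0.004 -0.   ] 0.47380083111067806 19.999740421772003
```

Request:
send_rows(
  motion=[
    {"claw": -0.3,"slide": [31,-1,0],"delta_rot": [0,0,0]},
    {"claw": -0.3,"slide": [62.2,-1,30],"delta_rot": [0,0,0]},
    {"claw": -0.3,"slide": [62.2,-1,70],"delta_rot": [0,0,0]},
    {"claw": -0.3,"slide": [62.2,-1,105],"delta_rot": [0,0,0]},
    {"claw": -0.3,"slide": [62.2,-1,122],"delta_rot": [0,0,0]},
  ],
)

```text
time: 32.9
position: [0.4823, -0.1307, 0.055]
tool_rot: [-3.139, -0.003, 0.008]
ft_force: [-0.0, -0.6, -1.6]
grip_width: 0.471
grip_force: 20.0
```

Request:
send_rows(
  motion=[
    {"claw": -0.3,"slide": [0,0,0],"delta_rot": [0,0,0]},
    {"claw": -0.3,"slide": [0,0,0],"delta_rot": [0,0,0]},
    {"claw": -0.3,"slide": [0,0,4],"delta_rot": [0,0,0]},
    {"claw": -0.3,"slide": [0,0,8],"delta_rot": [0,0,0]},
    {"claw": -0.3,"slide": [0,0,8],"delta_rot": [0,0,0]},
  ],
)

```text
time: 33.4
position: [0.4842, -0.1326, 0.0506]
tool_rot: [3.141, -0.0, 0.001]
ft_force: [-0.8, -0.0, -1.9]
grip_width: 0.468
grip_force: 20.0
```

Request:
send_rows(
  motion=[
    {"claw": -0.3,"slide": [0,0,0],"delta_rot": [0,0,0]},
    {"claw": -0.3,"slide": [0,0,0],"delta_rot": [0,0,0]},
    {"claw": -0.3,"slide": [0,0,0],"delta_rot": [0,0,0]},
    {"claw": -0.3,"slide": [0,0,0],"delta_rot": [0,0,0]},
    {"claw": -0.3,"slide": [0,0,0],"delta_rot": [0,0,0]},
  ],
)

```text
time: 33.9
position: [0.4841, -0.1325, 0.0504]
tool_rot: [3.141, -0.0, 0.0]
ft_force: [-0.0, -0.3, -2.5]
grip_width: 0.471
grip_force: 20.0
```

Down to 38.3 mm: 12.1 mm more.

Request:
send_rows(
  motion=[
    {"claw": -0.3,"slide": [0,-0.3,3],"delta_rot": [0,0,0]},
    {"claw": -0.3,"slide": [0,-0.3,6],"delta_rot": [0,0,0]},
    {"claw": -0.3,"slide": [0,-0.3,9],"delta_rot": [0,0,0]},
    {"claw": -0.3,"slide": [0,-0.3,12],"delta_rot": [0,0,0]},
    {"claw": -0.3,"slide": [0,-0.3,12],"delta_rot": [0,0,0]},
  ],
)

```text
time: 34.4
position: [0.4839, -0.1321, 0.0379]
tool_rot: [-3.141, 0.0, 0.001]
ft_force: [-0.2, 0.4, -2.2]
grip_width: 0.474
grip_force: 20.0
```

Request:
send_rows(
  motion=[
    {"claw": -0.3,"slide": [0,0,0],"delta_rot": [0,0,0]},
    {"claw": -0.3,"slide": [0,0,0],"delta_rot": [0,0,0]},
    {"claw": -0.3,"slide": [0,0,0],"delta_rot": [0,0,0]},
    {"claw": -0.3,"slide": [0,0,0],"delta_rot": [0,0,0]},
  ],
)

```text
time: 34.8
position: [0.4841, -0.1322, 0.0384]
tool_rot: [3.141, -0.0, 0.0]
ft_force: [-0.4, -0.2, -1.6]
grip_width: 0.473
grip_force: 20.0
```

Request:
send_rows(
  motion=[
    {"claw": -0.05,"slide": [0,0,0],"delta_rot": [0,0,0]},
    {"claw": 0.05,"slide": [0,0,0],"delta_rot": [0,0,0]},
    {"claw": 0.15,"slide": [0,0,0],"delta_rot": [0,0,0]},
    {"claw": 0.2,"slide": [0,0,0],"delta_rot": [0,0,0]},
    {"claw": 0.2,"slide": [0,0,0],"delta_rot": [0,0,0]},
  ],
)

```text
time: 35.3
position: [0.4843, -0.1322, 0.0385]
tool_rot: [3.141, -0.0, 0.001]
ft_force: [-0.9, -0.5, -0.3]
grip_width: 0.588
grip_force: 0.0
```

Request:
send_rows(
  motion=[
    {"claw": 0.2,"slide": [0,0,-15],"delta_rot": [0,0,0]},
    {"claw": 0.2,"slide": [0,0,-50],"delta_rot": [0,0,0]},
    {"claw": 0.2,"slide": [0,0,-95],"delta_rot": [0,0,0]},
    {"claw": 0.2,"slide": [0,0,-140],"delta_rot": [0,0,0]},
    {"claw": -1,"slide": [0,0,-180],"delta_rot": [0,0,0]},
  ],
)

```text
time: 35.8
position: [0.4844, -0.1317, 0.2219]
tool_rot: [3.14, 0.001, 0.004]
ft_force: [-0.0, -0.9, -0.8]
grip_width: 0.564
grip_force: 0.0
```

Request:
send_rows(
  motion=[
    {"claw": -1,"slide": [-30,0,0],"delta_rot": [0,0,0.1]},
    {"claw": -1,"slide": [-30,-20,0],"delta_rot": [0,0,0.18]},
    {"claw": -1,"slide": [-30,-20,0],"delta_rot": [0,0,0.18]},
    {"claw": -1,"slide": [-30,-20,0],"delta_rot": [0,0,0.18]},
    {"claw": -1,"slide": [-30,-20,0],"delta_rot": [0,0,0.18]},
  ],
)

```text
time: 36.3
position: [0.4543, -0.1127, 0.2185]
tool_rot: [3.129, -0.281, 0.0]
ft_force: [0.7, 0.3, 1.0]
grip_width: 0.138
grip_force: 0.0
```

Run:
```python
from h import *
im=grab("wrist"); top=grab("top"); s=st(); print(s["position"],s["tool_rot"])
c=cv2.resize(im["color"][0:230],(800,288)); t=cv2.resize(top["color"][120:250,180:380],(480,312),interpolation=cv2.INTER_CUBIC)
out=np.zeros((600,800,3),np.uint8); out[:288]=c; out[288:,:480]=t
u,v=proj(im,[.4843,-.1322,.01]).astype(int); print(u,v)
k=cv2.imread("pics/k100.png"); out[288:598,485:795]=cv2.resize(k,(310,310)); cv2.imwrite("pics/mix.png",out)
ux=np.array([np.cos(-.18),np.sin(-.18)]); H=np.array([.5643,.0837])
for q in ((275.5,159.5),(299.5,163)):
  for z in (.063,.077):
    p=onz(top,*q,z)[:2]-H; print(q,z,(p@ux).round(4))
print("approach px",proj(top,[*(H+.146*ux),0]),proj(top,[*(H+.146*ux),.11]),proj(top,[*(H+.146*ux+[.0375,.1]),.11]),proj(top,[*(H+.146*ux+[.0375,-.1]),.11]))
```

```text
[ 0.45417564 -0.11265869  0.21816139] [-3.12842266e+00  2.82114137e-01  5.92857026e-04]
331 144
(275.5, 159.5) 0.063 0.1189
(275.5, 159.5) 0.077 0.1149
(299.5, 163) 0.063 0.1179
(299.5, 163) 0.077 0.1139
approach px [289.32503318 158.52917955] [286.86782929 147.56290649] [252.51521022 136.82106534] [320.37353007 133.9775173 ]
```

View pics/mix.png

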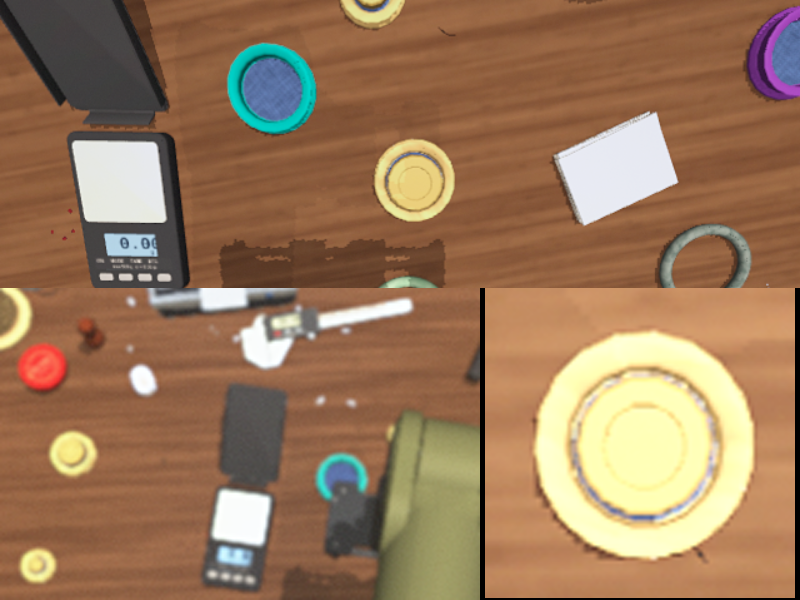

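The crops show the 200 g weight (415,180) and the 100 g weight (645,445) seated flat, and the pan empty. Now I bring the shut fingers behind the cover's free edge.

Request:
send_rows(
  motion=[
    {"claw": -1,"slide": [33,-33,0],"delta_rot": [0,0,0]},
    {"claw": -1,"slide": [66,-66,0],"delta_rot": [0,0,0]},
    {"claw": -1,"slide": [99,-100,0],"delta_rot": [0,0,0]},
    {"claw": -1,"slide": [132,-133,0],"delta_rot": [0,0,0]},
    {"claw": -1,"slide": [160,-160,0],"delta_rot": [0,0,0]},
  ],
)

```text
time: 36.9
position: [0.642, 0.0177, 0.2172]
tool_rot: [-3.128, 0.282, 0.002]
ft_force: [1.0, -0.0, 1.3]
grip_width: 0.006
grip_force: 0.0
```

Request:
send_rows(
  motion=[
    {"claw": -1,"slide": [30,-30,0],"delta_rot": [0,0,0]},
    {"claw": -1,"slide": [55,-53,0],"delta_rot": [0,0,0]},
    {"claw": -1,"slide": [55,-53,0],"delta_rot": [0,0,0]},
    {"claw": -1,"slide": [55,-53,0],"delta_rot": [0,0,0]},
    {"claw": -1,"slide": [55,-53,0],"delta_rot": [0,0,0]},
  ],
)

```text
time: 37.4
position: [0.7033, 0.0575, 0.2179]
tool_rot: [3.128, -0.284, -0.002]
ft_force: [-0.2, -0.7, -0.0]
grip_width: 0.004
grip_force: 0.0
```

Request:
send_rows(
  motion=[
    {"claw": -1,"slide": [0,0,0],"delta_rot": [0,0,0]},
    {"claw": -1,"slide": [0,0,0],"delta_rot": [0,0,0]},
    {"claw": -1,"slide": [0,0,0],"delta_rot": [0,0,0]},
    {"claw": -1,"slide": [0,0,0],"delta_rot": [0,0,0]},
  ],
)

```text
time: 37.8
position: [0.7036, 0.0584, 0.2187]
tool_rot: [3.128, -0.283, 0.001]
ft_force: [-0.1, -0.4, 0.5]
grip_width: 0.009
grip_force: 0.0
```

Request:
send_rows(
  motion=[
    {"claw": -1,"slide": [0,0,35],"delta_rot": [0,0,0]},
    {"claw": -1,"slide": [0,0,75],"delta_rot": [0,0,0]},
    {"claw": -1,"slide": [0,0,115],"delta_rot": [0,0,0]},
    {"claw": -1,"slide": [0,0,145],"delta_rot": [0,0,0]},
    {"claw": -1,"slide": [0,0,158],"delta_rot": [0,0,0]},
  ],
)

```text
time: 38.3
position: [0.7015, 0.0582, 0.0566]
tool_rot: [3.128, -0.282, -0.008]
ft_force: [0.1, -0.4, -0.1]
grip_width: 0.008
grip_force: 0.0
```

Request:
send_rows(
  motion=[
    {"claw": -1,"slide": [0,0,0],"delta_rot": [0,0,0]},
    {"claw": -1,"slide": [0,0,0],"delta_rot": [0,0,0]},
    {"claw": -1,"slide": [0,0,0],"delta_rot": [0,0,0]},
    {"claw": -1,"slide": [0,0,0],"delta_rot": [0,0,0]},
    {"claw": -1,"slide": [0,0,0],"delta_rot": [0,0,0]},
  ],
)

```text
time: 38.8
position: [0.7045, 0.059, 0.0617]
tool_rot: [-3.129, 0.283, -0.003]
ft_force: [-0.4, 0.2, -0.6]
grip_width: 0.008
grip_force: 0.0
```

Request:
send_rows(
  motion=[
    {"claw": -1,"slide": [-10,0,0],"delta_rot": [0,0,0]},
    {"claw": -1,"slide": [-18,0,-14],"delta_rot": [0,0,0]},
    {"claw": -1,"slide": [-28,0,-28],"delta_rot": [0,0,0]},
    {"claw": -1,"slide": [-40,0,-42],"delta_rot": [0,0,0]},
    {"claw": -1,"slide": [-52,0,-54],"delta_rot": [0,0,0]},
  ],
)

```text
time: 39.3
position: [0.652, 0.0686, 0.1162]
tool_rot: [3.129, -0.282, 0.002]
ft_force: [1.0, -0.3, -0.4]
grip_width: 0.006
grip_force: 0.4
```

Request:
send_rows(
  motion=[
    {"claw": -1,"slide": [0,0,0],"delta_rot": [0,0,0]},
    {"claw": -1,"slide": [0,0,0],"delta_rot": [0,0,0]},
  ],
)

```text
time: 39.5
position: [0.6526, 0.0682, 0.1152]
tool_rot: [3.128, -0.282, 0.002]
ft_force: [0.4, -0.6, -0.2]
grip_width: 0.004
grip_force: 0.0
```

Run:
```python
from h import *
im=grab("scene"); cv2.imwrite("pics/sc2.png",cv2.resize(im["color"][100:300,160:400],None,fx=3,fy=3)); s=st(); print(s["position"],s["ft_force"])
```

```text
[0.65254646 0.06785089 0.11440714] [-0.45551415 -0.36680034 -0.95061213]
```

View pics/sc2.png

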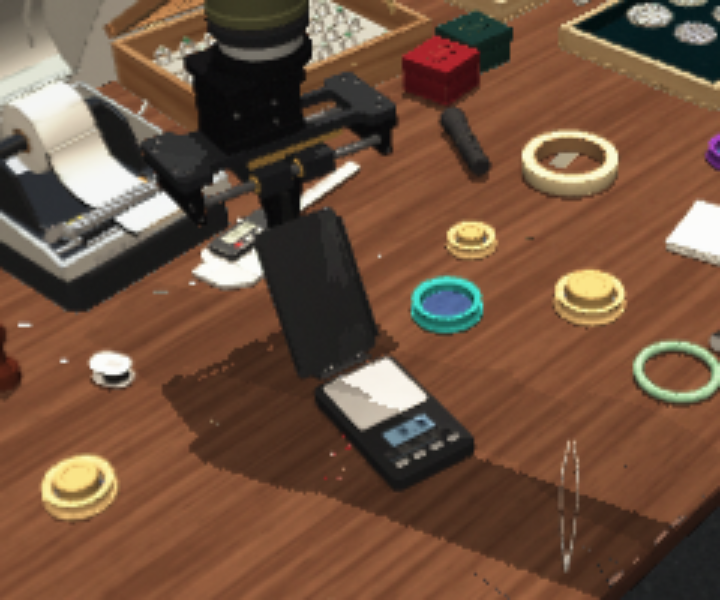

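The scene view shows the fingers behind the cover's edge at (290,210), the cover swung up to about 120° and clear of the gripper body. I carry on along the arc.

Request:
send_rows(
  motion=[
    {"claw": -1,"slide": [-15,0,-9],"delta_rot": [0,0,0]},
    {"claw": -1,"slide": [-30,0,-17],"delta_rot": [0,0,0]},
    {"claw": -1,"slide": [-47,0,-22],"delta_rot": [0,0,0]},
    {"claw": -1,"slide": [-63,0,-24],"delta_rot": [0,0,0]},
    {"claw": -1,"slide": [-78,0,-25],"delta_rot": [0,0,0]},
  ],
)

```text
time: 40.05
position: [0.576, 0.0821, 0.1392]
tool_rot: [-3.128, 0.283, -0.001]
ft_force: [1.1, 0.6, 1.2]
grip_width: 0.004
grip_force: 0.6
```

Request:
send_rows(
  motion=[
    {"claw": -1,"slide": [-13,0,0],"delta_rot": [0,0,0]},
    {"claw": -1,"slide": [-27,0,3],"delta_rot": [0,0,0]},
    {"claw": -1,"slide": [-40,0,7],"delta_rot": [0,0,0]},
    {"claw": -1,"slide": [-53,0,13],"delta_rot": [0,0,0]},
    {"claw": -1,"slide": [-65,0,20],"delta_rot": [0,0,0]},
  ],
)

```text
time: 40.55
position: [0.5117, 0.0939, 0.119]
tool_rot: [-3.129, 0.283, -0.001]
ft_force: [1.1, -0.8, 0.2]
grip_width: 0.009
grip_force: 0.5
```

Request:
send_rows(
  motion=[
    {"claw": -1,"slide": [-11,0,9],"delta_rot": [0,0,0]},
    {"claw": -1,"slide": [-20,0,19],"delta_rot": [0,0,0]},
    {"claw": -1,"slide": [-28,0,30],"delta_rot": [0,0,0]},
    {"claw": -1,"slide": [-35,0,43],"delta_rot": [0,0,0]},
    {"claw": -1,"slide": [-38,0,51],"delta_rot": [0,0,0]},
  ],
)

```text
time: 41.05
position: [0.4731, 0.1006, 0.0668]
tool_rot: [3.128, -0.282, -0.003]
ft_force: [-0.3, 0.8, -0.4]
grip_width: 0.004
grip_force: 0.4
```

Request:
send_rows(
  motion=[
    {"claw": -1,"slide": [0,0,0],"delta_rot": [0,0,0]},
    {"claw": -1,"slide": [0,0,0],"delta_rot": [0,0,0]},
    {"claw": -1,"slide": [0,0,0],"delta_rot": [0,0,0]},
    {"claw": -1,"slide": [0,0,0],"delta_rot": [0,0,0]},
  ],
)

```text
time: 41.45
position: [0.475, 0.1007, 0.0687]
tool_rot: [-3.129, 0.283, -0.001]
ft_force: [-0.1, -0.6, 0.0]
grip_width: 0.004
grip_force: 0.0
```

Request:
send_rows(
  motion=[
    {"claw": -1,"slide": [-2,0,6],"delta_rot": [0,0,0]},
    {"claw": -1,"slide": [-3,0,12],"delta_rot": [0,0,0]},
    {"claw": -1,"slide": [-3,0,17],"delta_rot": [0,0,0]},
    {"claw": -1,"slide": [-3,0,17],"delta_rot": [0,0,0]},
    {"claw": -1,"slide": [-3,0,17],"delta_rot": [0,0,0]},
  ],
)

```text
time: 41.95
position: [0.4713, 0.1011, 0.051]
tool_rot: [3.129, -0.282, -0.001]
ft_force: [0.3, -0.9, -0.0]
grip_width: 0.004
grip_force: 0.0
```

Request:
send_rows(
  motion=[
    {"claw": -1,"slide": [0,0,0.5],"delta_rot": [0,0,0]},
    {"claw": -1,"slide": [0,0,1],"delta_rot": [0,0,0]},
    {"claw": -1,"slide": [0,0,1.5],"delta_rot": [0,0,0]},
    {"claw": -1,"slide": [0,0,1.5],"delta_rot": [0,0,0]},
  ],
)

```text
time: 42.35
position: [0.4715, 0.1011, 0.0502]
tool_rot: [3.128, -0.283, -0.0]
ft_force: [-2.1, 0.0, 5.3]
grip_width: 0.006
grip_force: 2.5
```

Request:
send_rows(
  motion=[
    {"claw": -1,"slide": [0,0,0.5],"delta_rot": [0,0,0]},
    {"claw": -1,"slide": [0,0,1],"delta_rot": [0,0,0]},
    {"claw": -1,"slide": [0,0,1],"delta_rot": [0,0,0]},
    {"claw": -1,"slide": [0,0,1],"delta_rot": [0,0,0]},
  ],
)

```text
time: 42.75
position: [0.4715, 0.1012, 0.05]
tool_rot: [3.128, -0.282, -0.001]
ft_force: [-4.7, -1.6, 11.2]
grip_width: 0.005
grip_force: 6.1
```

The fingertips are at z = 28 mm with 11 N of firm contact, so the cover is down. I lift away and check.

Request:
send_rows(
  motion=[
    {"claw": -1,"slide": [0,0,-5],"delta_rot": [0,0,0]},
    {"claw": -1,"slide": [0,0,-30],"delta_rot": [0,0,0]},
    {"claw": -1,"slide": [0,0,-75],"delta_rot": [0,0,0]},
    {"claw": -1,"slide": [0,0,-120],"delta_rot": [0,0,0]},
    {"claw": -1,"slide": [-20,0,-160],"delta_rot": [0,0,0]},
  ],
)

```text
time: 43.25
position: [0.4534, 0.1045, 0.2112]
tool_rot: [-3.127, 0.284, -0.003]
ft_force: [0.0, -1.1, 0.9]
grip_width: 0.004
grip_force: 0.0
```

Request:
send_rows(
  motion=[
    {"claw": -1,"slide": [0,0,0],"delta_rot": [0,0,0]},
    {"claw": -1,"slide": [0,0,0],"delta_rot": [0,0,0]},
    {"claw": -1,"slide": [0,0,0],"delta_rot": [0,0,0]},
    {"claw": -1,"slide": [0,0,0],"delta_rot": [0,0,0]},
    {"claw": -1,"slide": [0,0,0],"delta_rot": [0,0,0]},
  ],
)

```text
time: 43.75
position: [0.4513, 0.1047, 0.2075]
tool_rot: [-3.128, 0.283, 0.005]
ft_force: [-0.8, 0.2, -0.1]
grip_width: 0.004
grip_force: 0.0
```

Run:
```python
from h import *
w=grab("wrist"); sc=grab("scene"); s=st(); print(s["position"],s["qd"].round(3),s["time"])
out=np.zeros((600,800,3),np.uint8); out[:250]=cv2.resize(w["color"][:200],(800,250)); out[250:]=cv2.resize(sc["color"][165:340,170:400],(800,350),interpolation=cv2.INTER_CUBIC)
cv2.imwrite("pics/fin.png",out)
```

```text
[0.45157757 0.10476993 0.20794023] [ 0.002 -0.006 -0.002 -0.004 -0.003  0.001 -0.   ] 43.85
```

View pics/fin.png

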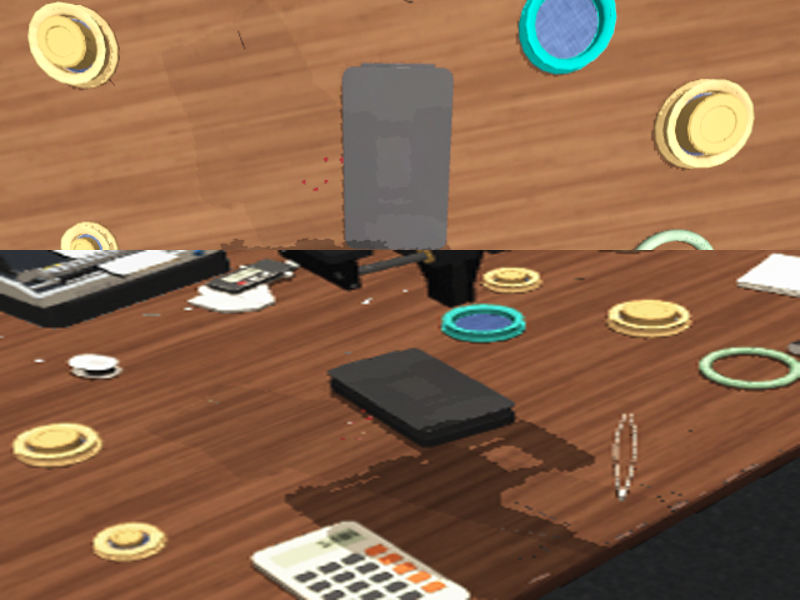

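The cover lies flat over the pan at (420,395), and all four weights sit flat in their pots at (57,440), (130,540), (512,277) and (650,315). I hand the job in.

```bash
python3 -c "
from bench import ctrl
print(ctrl.close_job())"
```

```text
the job is handed in; nothing more can be done
None
```

The job is handed in after about 44 s of the 141 s allowed: the last pictures show all four weights flat in their own pots and the cover shut over the empty pan; the hand-in call returned no verdict.

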